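Hang three ring spanners on the stepped hook, largest first

ROBOT

A 6-joint arm with a two-finger parallel gripper is mounted at the origin on a cart in front of the work surface, level with it; the furniture and walls round the work are solid. World frame = base frame: x ahead of the robot, y to its left, z up, the work surface at z = 0. Lengths are in m, angles in rad, forces in N, time in s.
With the tool pointing down it reaches from about 0.375 to 0.9 m from the base axis. Payload 3.1 kg.
Tool frame: the origin (TCP) lies on the front face of the gripper's body, between the roots of the fingers; the fingertips stand 70 mm ahead of it and the grasp point (between the pads) lies 51 mm ahead of it; z points along the fingers, y is the line along which they close (so a half turn about z gives the same grasp; the last joint's range is limited). The gripper opens to 87 mm and grips with 3 to 60 N. Pads are 19 mm wide; open, the fingers measure 117 mm over their backs; the gripper's body (75 mm by 190 mm) begins 51 mm behind the grasp point.
Start: joints at [1.044, 0.527, 1.433, -0, 1.181, -0.178], TCP at [0.213, 0.588, 0.292] pointing down, gripper open.
Joint ranges: [-3.08, 3.08], [-0.75, 2.2], [0.22, 2.44], [-1.43, 4.57], [0, 2.65], [-2.85, 2.85]. Speed limits (rad/s): [2.79, 2.79, 3.14, 3.14, 3.14, 3.14].

INTERFACE

Orientations are given as a unit quaternion [x, y, z, w].
In Python, from rig import robot, cams, ticket gives the robot as it stands. The module is installed in compiled form; this text tells all that it offers.
- The arm moves only by the shell command python3 -m crank 'ROWS' [FORCE]. ROWS is JSON, a list of rows, each a list of 7 numbers: the shift along the tool's x, y, z in cm, then the turn, a rotation vector about the tool's x, y, z in rad, then the closure, from 0 (fully open) to 1 (shut). A call has 1 to 5 rows; each row shifts and turns the commanded pose from where the row before left it, along the tool's axes as they then stand; what a row does not reach is not made up. A row lasts 1/8 s, in which the tool goes at most 62.5 mm and 10.7 degrees, less where a joint would pass 70% of its speed; a pose out of reach is approached as far as the arm can. A call is refused whole if a number of a shift passes 6.25 or a number of a turn 0.188, either way. A call with a gripper value outside its range is refused whole. The fingers move at their own pace and stop on an object; FORCE is the grip in N (left out, the last holds). Time passes only in rows, so rows that do not move let the fingers close. It gives the time, the measured TCP pose, the force, the opening and the grip force at its end, in the units of the state.
- robot.get_obs(): the state, without advancing time (a new reading comes with each control period).
- cams.camera(name): name is "scene" or "top" or "wrist"; returns the picture (384x512x3 uint8, red, green, blue); there is no depth.
- cams.camera_info(name): a dict with "intrinsics" (3x3 intrinsics, pixels), "pose" (4x4, takes a point from camera to world coordinates). Camera axes: x right, y down, z forward; pixel columns grow to the right and rows downward; lengths in m; the calibration is good to about 2 mm. A picture is of the moment at which its call begins: read the wrist's pose just before it. camera_info takes no time and is no camera call; for the wrist camera it gives the pose at the moment of the call.
- ticket.hand_in(): hands the job in; it is judged then, once.
The state is a dict: "time": time; "q": joint angles; "joint_velocities": joint speeds; "joint_torque": joint torques, N m; "position": TCP position; "tool_rot": TCP orientation; "ft_force": force on the tool from outside, world axes, zero at the start; "moment": the same for the moment, N m; "grip_width": finger opening in m; "grip_force": force on a finger pad.
Only numpy, scipy, OpenCV 4.12 (cv2) and the standard library are available. Lean on these libraries where they do the work, as an engineer would, in place of code of your own. Each camera call takes 0.05 s, during which the arm holds its last target. There are 200 camera calls.

TASK

Hang the three ring spanners on the bench stand's bent, stepped hook, largest first, then the medium, then the small one, each ring on its own shoulder. Ease each ring down by feel until it is fully home before you let go of it, with no more than a light push; do not force or drop it, and leave the tin, the tub and the yellow box where they stand.

Things in the scene. Friction and masses are not known exactly. Their poses are not given: they have to be found in the camera images.
- hook_stand: green cast stand bolted to the bench (base 150 x 120 x 12 mm), fixed; origin on the bench top below the mouth of its hook socket, z up; its -x side is the front, towards which the hook leans
- hook_socket: green boss on the stand that carries the hook, fixed; origin at its mouth, 85 mm above the bench; z is the line of a straight hook: up, leaning 25 degrees to the stand's -x. The hook, a stepped round steel pin, is bent at the mouth: it stands 2.6 to 3.4 degrees off this z, to the front (-x) or up to 70 degrees left or right of it, the same all run. No reading gives this: look or feel. It is rigid
- hook_nose (a point): where the hook's tip would be if straight, on the socket's z, 128 mm from its origin. Steps of the hook, in mm from the socket's origin: collar 58 wide, top at 52; land 43 wide, 52 to 76; land 29 wide, 76 to 98; land 16 wide, 98 to 113; taper to a tip 6 wide. The 43 and 29 lands end in lead-in cones 4 x 5 and 3.5 x 4.5 (radius x height). The real tip is 5.5 to 8 mm to one side
- large_spanner: large single-ended ring spanner of bright steel, loose: 67 mm ring, 18 mm thick, 45 mm bore, straight flat handle 24 mm wide and 12 mm thick; ring and handle share one flat underside. Origin on the underside of the handle, near the centre of mass and the place to grip; +x points along the handle to the ring, z up out of the flat underside; the handle ends 90 mm behind the origin
- large_ring (a point): centre of the bore of the large spanner at its underside, 60 mm from the spanner's origin along its +x; the bore has 1 mm clearance all round on its land and a 1 mm lead-in
- large_seat (a point): where the large ring's underside centre would rest on a straight hook: on the socket's z axis, 52 mm above the socket's origin, at the shoulder of its land (the true seat lies 2 to 6 mm to one side, at the same height along the hook)
- medium_spanner: medium single-ended ring spanner of bright steel, loose: 49 mm ring, 16 mm thick, 31 mm bore, straight flat handle 22 mm wide and 11 mm thick; ring and handle share one flat underside. Origin on the underside of the handle, near the centre of mass and the place to grip; +x points along the handle to the ring, z up out of the flat underside; the handle ends 82 mm behind the origin
- medium_ring (a point): centre of the bore of the medium spanner at its underside, 60 mm from the spanner's origin along its +x; the bore has 1 mm clearance all round on its land and a 1 mm lead-in
- medium_seat (a point): where the medium ring's underside centre would rest on a straight hook: on the socket's z axis, 76 mm above the socket's origin, at the shoulder of its land (the true seat lies 2 to 6 mm to one side, at the same height along the hook)
- small_spanner: small single-ended ring spanner of bright steel, loose: 33 mm ring, 14 mm thick, 18 mm bore, straight flat handle 20 mm wide and 10 mm thick; ring and handle share one flat underside. Origin on the underside of the handle, near the centre of mass and the place to grip; +x points along the handle to the ring, z up out of the flat underside; the handle ends 74 mm behind the origin
- small_ring (a point): centre of the bore of the small spanner at its underside, 60 mm from the spanner's origin along its +x; the bore has 1 mm clearance all round on its land and a 1 mm lead-in
- small_seat (a point): where the small ring's underside centre would rest on a straight hook: on the socket's z axis, 98 mm above the socket's origin, at the shoulder of its land (the true seat lies 2 to 6 mm to one side, at the same height along the hook)
- pen_can: red tin with pens, 94 x 89 x 168 mm; loose, origin under its centre, z up; a bystander
- white_tub: white round tub, 87 mm wide, 82 mm high; loose, origin under its centre, z up; a bystander
- marker_box: upright yellow box with a black top, 31 x 31 x 106 mm; loose, origin under its centre, z up; a bystander

How it is judged:
By the outcome, as a careful person would: the job done as asked, in the order asked, and still so for the second after the job is handed in, with the robot touching nothing.
It also fails if it takes over 72 s, if anything falls off the work surface, if the arm or the gripper's body presses on something with over 40 N, if the wrist force passes 120 N, or if a joint passes its speed limit or range.

## Working session

There is one attempt and no reset: what is moved stays moved. The work goes in short steps, Python scripts to look and compute and a shell command to move; the robot and the scene stay as the last step left them, time stands still between calls to the robot, and variables do not carry over. Pictures are saved under pics/ and viewed, at most 10 in all, crops included, and the job is handed in when it is done.

```bash
mkdir -p pics; ls
python3 - <<'E'
from rig import robot,cams
import cv2,numpy as np
o=robot.get_obs()
for k,v in o.items(): print(k,np.round(v,4))
for n in("scene","top"):
    i=cams.camera_info(n);print(n,np.round(i["intrinsics"],1).tolist(),np.round(i["pose"],4).tolist())
    im=cams.camera(n)[:,:,::-1];cv2.imwrite(f"pics/{n}0.png",cv2.resize(im,(800,600),interpolation=cv2.INTER_CUBIC))
    cv2.imwrite(f"pics/raw_{n}0.png",im)
E
```

```text
pics
time 0.0
q [ 1.0445  0.5285  1.4339  0.      1.1814 -0.1785]
joint_velocities [-0.0022 -0.     -0.0027 -0.0008  0.0011 -0.0007]
joint_torque [-1.60000e-03 -4.40044e+01 -1.76595e+01  6.32000e-02  5.81000e-02
 -1.00000e-04]
position [0.2127 0.5871 0.2913]
tool_rot [ 1.730e-01  9.849e-01 -1.000e-03 -4.000e-04]
ft_force [ 0.0405 -0.174   0.0192]
moment [-0.0068  0.0107  0.0387]
grip_force 0.0
grip_width 0.087
scene [[416.0, 0.0, 257.3], [0.0, 416.0, 190.2], [0.0, 0.0, 1.0]] [[0.6838, -0.391, 0.6161, -0.227], [-0.7295, -0.3485, 0.5885, -0.6128], [-0.0154, -0.8519, -0.5235, 0.8386], [0.0, 0.0, 0.0, 1.0]]
top [[398.3, 0.0, 258.6], [0.0, 398.3, 191.5], [0.0, 0.0, 1.0]] [[0.0258, -0.9963, 0.0822, 0.4754], [-0.9993, -0.0279, -0.0239, 0.1851], [0.0261, -0.0816, -0.9963, 1.3895], [0.0, 0.0, 0.0, 1.0]]
```

View pics/scene0.png

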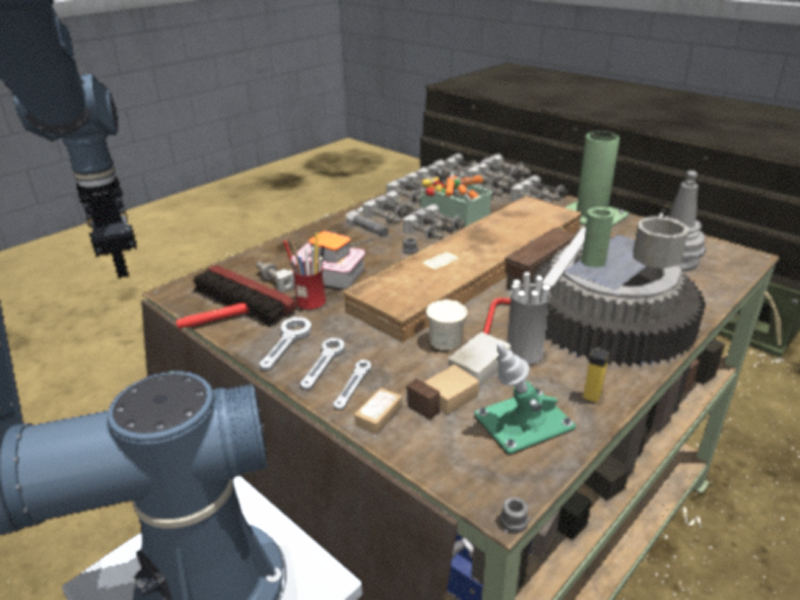

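View pics/top0.png

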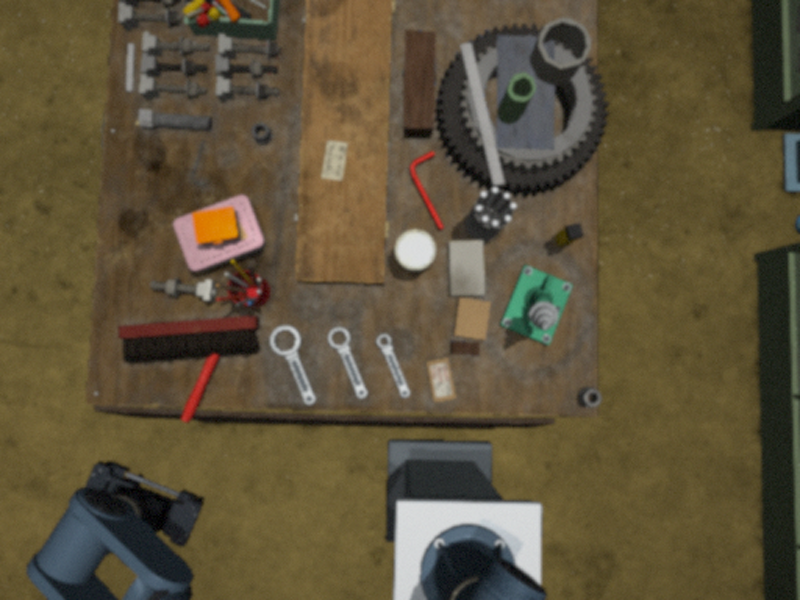

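The top view shows the rings at about (286,341), (339,339) and (385,341), with handle ends at (309,398), (361,393) and (405,392). The stand's bolts are at (531,270), (570,290), (546,340) and (507,320), the hook tip is near (543,312), and the handles all point towards the robot. In the scene view the hook is at about (512,365), and the yellow box stands behind the stand.

```bash
cat > h.py <<'E'
import numpy as np, cv2
from scipy.linalg import logm,expm
from scipy.spatial.transform import Rotation as R
from rig import robot,cams
def ray(name,u,v,info=None):
    i=info or cams.camera_info(name);K=np.array(i["intrinsics"]);P=np.array(i["pose"])
    return P[:3,3],P[:3,:3]@np.linalg.inv(K)@[u,v,1]
def atz(name,u,v,z,info=None):
    o,d=ray(name,u,v,info);return o+d*(z-o[2])/d[2]
def proj(p,info):
    K=np.array(info["intrinsics"]);c=np.linalg.inv(np.array(info["pose"]))@np.append(p,1);q=K@c[:3];return q[:2]/q[2]
def tcp():
    o=robot.get_obs();T=np.eye(4);T[:3,:3]=R.from_quat(o["tool_rot"]).as_matrix();T[:3,3]=o["position"];return T
def frame(z,x,p):
    "tool pose: z direction, approx x direction, origin p"
    z=z/np.linalg.norm(z);x=x-z*(x@z);x/=np.linalg.norm(x)
    T=np.eye(4);T[:3,:3]=np.c_[x,np.cross(z,x),z];T[:3,3]=p;return T
def rows(T,n,T0=None):
    "one row (n times) from T0 to T"
    D=np.linalg.inv(tcp() if T0 is None else T0)@T
    S=expm(np.real(logm(D))/n);r=R.from_matrix(S[:3,:3]).as_rotvec()
    print(n,"x",np.round(np.r_[S[:3,3]*100,r],3).tolist())
E
python3 - <<'E'
from h import *
s=512/800
for n,r,h,z in[("L",(286,341),(309,398),.018),("M",(339,339),(361,393),.016),("S",(385,341),(405,392),.014)]:
    a=atz("top",r[0]*s,r[1]*s,z);b=atz("top",h[0]*s,h[1]*s,.011)
    d=a-b;print(n,a.round(3),b.round(3),np.linalg.norm(d[:2]).round(3),np.degrees(np.arctan2(d[1],d[0])).round(1))
for p in[(531,270),(570,290),(546,340),(507,320)]:print(atz("top",p[0]*s,p[1]*s,.012).round(3))
print(atz("top",543*s,312*s,.2).round(3))
for p in [(240,290),(415,250),(565,235)]:print("by",atz("top",p[0]*s,p[1]*s,.08).round(3))
W=np.array(cams.camera_info("wrist")["pose"]);print(np.round(np.linalg.inv(tcp())@W,3).tolist(),np.round(cams.camera_info("wrist")["intrinsics"],1).tolist())
E
```

```text
L [0.49  0.408 0.018] [0.367 0.354 0.011] 0.134 23.7
M [0.497 0.293 0.016] [0.38  0.241 0.011] 0.128 23.9
S [0.495 0.192 0.014] [0.385 0.145 0.011] 0.12 23.1
[ 0.663 -0.131  0.012]
[ 0.62  -0.219  0.012]
[ 0.507 -0.166  0.012]
[ 0.549 -0.078  0.012]
[ 0.556 -0.112  0.2  ]
by [0.593 0.499 0.08 ]
by [0.689 0.133 0.08 ]
by [ 0.731 -0.188  0.08 ]
[[0.0, -0.966, -0.257, 0.069], [1.0, 0.0, 0.0, 0.001], [-0.0, -0.257, 0.966, -0.092], [0.0, 0.0, 0.0, 1.0]] [[303.1, 0.0, 258.3], [0.0, 303.1, 190.5], [0.0, 0.0, 1.0]]
```

Run:
```python
from h import *
a=np.array([-.383,.177,.906]);tip=np.array([.556,-.112,.2]);sx=np.array([.907,-.42,0])
T0=tcp();print(T0.round(3).tolist())
rel=np.linalg.inv(T0)@np.array(cams.camera_info("wrist")["pose"])
# camera looking straight down -a from 0.23 above the tip
zc=-a; xt=sx-a*(sx@a); yc=-xt; C=np.eye(4);C[:3,:3]=np.c_[np.cross(yc,zc),yc,zc];C[:3,3]=tip+a*.2
T=C@np.linalg.inv(rel);U,_,V=np.linalg.svd(T[:3,:3]);T[:3,:3]=U@V
print(T.round(3).tolist())
rows(T,15)
Y=np.eye(4);Y[:3,:3]=R.from_rotvec([0,0,2.38]).as_matrix()
rows(T,15,T0)
```

```text
[[-0.94, 0.341, -0.001, 0.213], [0.341, 0.94, -0.002, 0.587], [0.0, -0.002, -1.0, 0.291], [0.0, 0.0, 0.0, 1.0]]
[[0.696, -0.42, 0.582, 0.488], [-0.323, -0.907, -0.269, -0.08], [0.641, -0.001, -0.768, 0.268], [0.0, 0.0, 0.0, 1.0]]
15 x [3.995, -5.314, 2.763, 0.07, 0.003, -0.192]
15 x [3.995, -5.314, 2.763, 0.07, 0.003, -0.192]
```

```bash
python3 -m crank '[[0,0,-1,0,0,0.18,0],[0,0,-1,0,0,0.18,0],[0,0,-1,0,0,0.18,0],[0,0,-1,0,0,0.18,0],[0,0,-1,0,0,0.18,0]]'
python3 -m crank '[[0,0,-1,0,0,0.18,0],[0,0,-1,0,0,0.18,0],[0,0,0,0,0,0.18,0],[0,0,0,0,0,0.18,0],[0,0,0,0,0,0.18,0]]'
cat >> h.py <<'E'
def camtool(C):
    rel=np.linalg.inv(tcp())@np.array(cams.camera_info("wrist")["pose"])
    T=C@np.linalg.inv(rel);U,_,V=np.linalg.svd(T[:3,:3]);T[:3,:3]=U@V;return T
def look(pos,target,up):
    z=target-pos;z/=np.linalg.norm(z);y=-(up-z*(up@z));y/=np.linalg.norm(y)
    C=np.eye(4);C[:3,:3]=np.c_[np.cross(y,z),y,z];C[:3,3]=pos;return C
a=np.array([-.383,.177,.906]);tip=np.array([.556,-.112,.2]);sx=np.array([.907,-.42,0]);sy=np.array([.42,.907,0])
E
python3 - <<'E'
from h import *
print(robot.get_obs()["q"])
T=camtool(look(tip+a*.17,tip-a*.06,sx))
print(T[:3,3].round(3),T[:3,2].round(2));rows(T,14)
E
```

```text
time: 0.72
position: [0.2128, 0.5873, 0.3419]
tool_rot: [0.587, 0.81, -0.001, 0.0]
ft_force: [-0.1, -0.3, -0.2]
grip_width: 0.0871
grip_force: 0.0
time: 1.35
position: [0.2128, 0.5873, 0.3616]
tool_rot: [0.88, 0.474, -0.001, 0.0]
ft_force: [0.6, -0.1, 0.3]
grip_width: 0.0869
grip_force: 0.0
[ 1.04452209e+00  4.60708659e-01  1.34880410e+00 -3.39102613e-06
  1.33343074e+00  1.62744884e+00]
[ 0.495 -0.083  0.238] [ 0.58 -0.27 -0.77]
14 x [-0.048, 5.435, 1.449, -0.035, 0.041, 0.097]
```

Run:
```python
from h import *
x=sx-a*(sx@a);x/=np.linalg.norm(x)
T=frame(-a,x,tip+a*.16-.069*x-a*.092)
print(T[:3,3].round(3),T[:3,2].round(2));rows(T,14)
```

```text
[ 0.473 -0.074  0.233] [ 0.38 -0.18 -0.91]
14 x [0.016, 5.398, 1.251, -0.022, 0.026, 0.1]
```

```bash
for i in 1 2; do :; done
python3 -m crank '[[0,5.4,1.25,-0.022,0.026,0.1,0],[0,5.4,1.25,-0.022,0.026,0.1,0],[0,5.4,1.25,-0.022,0.026,0.1,0],[0,5.4,1.25,-0.022,0.026,0.1,0],[0,5.4,1.25,-0.022,0.026,0.1,0]]' >/dev/null
python3 -m crank '[[0,5.4,1.25,-0.022,0.026,0.1,0],[0,5.4,1.25,-0.022,0.026,0.1,0],[0,5.4,1.25,-0.022,0.026,0.1,0],[0,5.4,1.25,-0.022,0.026,0.1,0]]'
python3 -m crank '[[0,5.4,1.25,-0.022,0.026,0.1,0],[0,5.4,1.25,-0.022,0.026,0.1,0],[0,5.4,1.25,-0.022,0.026,0.1,0]]'
python3 - <<'E'
from h import *
print(robot.get_obs()["q"].round(2))
x=sx-a*(sx@a);x/=np.linalg.norm(x)
T=frame(-a,x,tip+a*.16-.069*x-a*.092)
rows(T,2)
E
```

```text
time: 2.48
position: [0.4885, 0.1963, 0.277]
tool_rot: [0.988, 0.041, 0.145, 0.03]
ft_force: [0.1, -0.2, 0.7]
grip_width: 0.0871
grip_force: 0.0
time: 2.85
position: [0.4958, 0.0326, 0.2517]
tool_rot: [0.975, -0.11, 0.188, 0.039]
ft_force: [0.7, 0.0, -1.0]
grip_width: 0.0867
grip_force: 0.0
[-0.12  0.35  2.   -0.18  0.42  1.82]
2 x [-0.061, 5.395, 1.173, -0.024, 0.024, 0.099]
```

```bash
python3 -m crank '[[-0.05,5.4,1.17,-0.024,0.024,0.1,0],[-0.05,5.4,1.17,-0.024,0.024,0.1,0],[0,0,0,0,0,0,0]]'
cat >> h.py <<'E'
import pickle
def snap(n,name,crop=None,f=None):
    i=cams.camera_info(n);im=cams.camera(n)[:,:,::-1].copy()
    cv2.imwrite(f"pics/raw_{name}.png",im);pickle.dump(i,open(f"pics/{name}.pkl","wb"))
    if crop is not None:
        x0,y0,x1,y1=crop;im=im[y0:y1,x0:x1]
    f=f or min(800/im.shape[1],600/im.shape[0])
    cv2.imwrite(f"pics/{name}.png",cv2.resize(im,None,fx=f,fy=f,interpolation=cv2.INTER_CUBIC));return i
E
python3 - <<'E'
from h import *
print(robot.get_obs()["q"].round(2))
i=snap("wrist","w1")
for s in (128,98,76,52,0): print(s,proj(tip+a*(s-128)/1000,i).round(1)*1.5625)
E
```

```text
time: 3.22
position: [0.472, -0.0751, 0.2318]
tool_rot: [0.953, -0.212, 0.209, 0.047]
ft_force: [-0.2, 0.3, 0.4]
grip_width: 0.087
grip_force: 0.0
[-0.38  0.37  2.1  -0.1   0.25  1.72]
128 [399.84375 173.90625]
98 [400.3125  172.96875]
76 [400.46875 172.5    ]
52 [400.78125 172.03125]
0 [401.09375 171.40625]
```

View pics/w1.png

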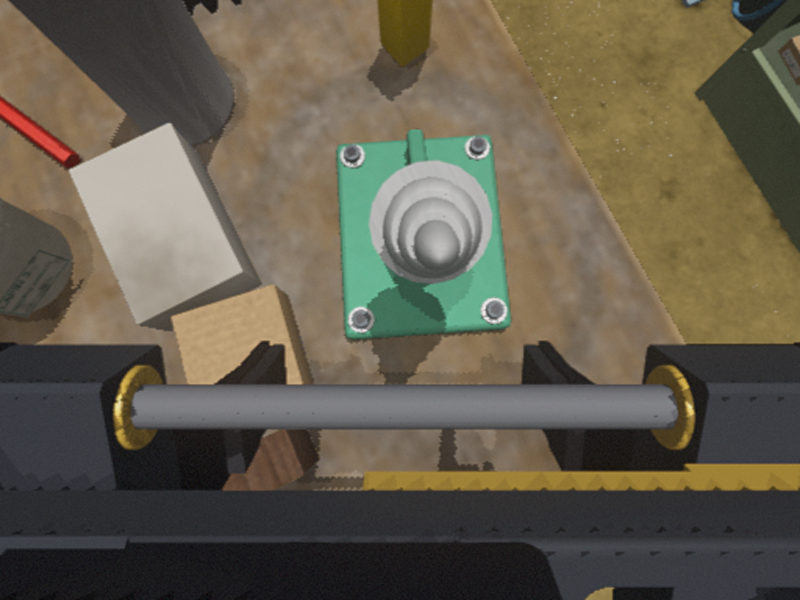

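Run:
```python
from h import *
im=cv2.imread("pics/raw_w1.png")[92:192,225:325]
cv2.imwrite("pics/w1c.png",cv2.resize(im,None,fx=6,fy=6,interpolation=cv2.INTER_CUBIC))
i=pickle.load(open("pics/w1.pkl","rb"));b=[atz("",u/1.5625,v/1.5625,.016,i) for u,v in[(352,155),(478,147),(494,310),(361,318)]]
b=np.array(b);print(b.round(4));d=b[0]-b[3]+b[1]-b[2];print(np.degrees(np.arctan2(d[1],d[0])),np.linalg.norm(d)/2,np.linalg.norm(b[1]-b[0]),b.mean(0))
```

```text
[[ 0.6606 -0.12    0.016 ]
 [ 0.6266 -0.2076  0.016 ]
 [ 0.5122 -0.1628  0.016 ]
 [ 0.5466 -0.076   0.016 ]]
-21.239401523643366 0.12252221889227521 0.0939369562940348 [ 0.58649178 -0.14161257  0.016     ]
```

View pics/w1c.png

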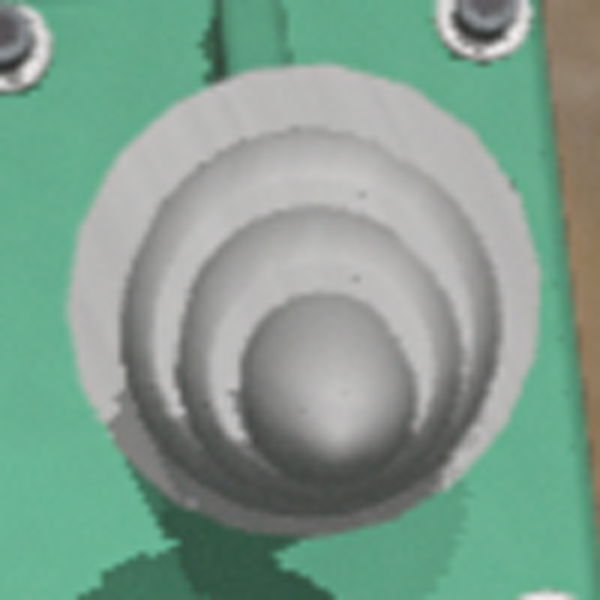

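The crop shows the stepped hook from above: collar extents x 68–540, y 65–535; 43 land x 121–500, top 127, bottom 515; 29 land x 180–463, top 205; 16 land x 241–415, top 292. I'll fit the axis to these.

```bash
cat > fit.py <<'E'
from h import *
from scipy.optimize import least_squares
i=pickle.load(open("pics/w1.pkl","rb"))
# name: (s list, r, {side: crop px})
M=[([52],29,dict(l=68,r=540,t=65,b=535)),([52,71],21.5,dict(l=121,r=500,t=127,b=515)),([76,93.5],14.5,dict(l=180,r=463,t=205)),([98,113],8,dict(l=241,r=415,t=292))]
ph=np.linspace(0,2*np.pi,181)
def axis(p):
    d=a+p[3]*sx+p[4]*sy;return np.array(p[:3]),d/np.linalg.norm(d)
def res(p):
    c,d=axis(p);u=np.cross(d,[0,1,0]);u/=np.linalg.norm(u);v=np.cross(d,u);out=[]
    for S,r,m in M:
        q=np.array([proj(c+d*(s-52)/1000+r/1000*(u*np.cos(f)+v*np.sin(f)),i) for s in S for f in ph])
        q=(q-[225,92])*6
        e=dict(l=q[:,0].min(),r=q[:,0].max(),t=q[:,1].min(),b=q[:,1].max())
        out+=[(e[k]-m[k])/6 for k in m]
    return np.array(out)
s=least_squares(res,[*(tip-a*.076),0,0],x_scale=[.01,.01,.01,.02,.02],diff_step=1e-4)
c,d=axis(s.x);print("c52",c.round(4),"d",d.round(4),"res px",s.fun.round(2))
mouth=c-d*.052;print("mouth",mouth.round(4),"tip",(c+d*.076).round(4))
yaw=np.radians(-21.2 if 0 else -23);fx=np.array([np.cos(yaw),np.sin(yaw),0]);fy=np.array([-fx[1],fx[0],0])
sz=-np.sin(np.radians(25))*fx+np.cos(np.radians(25))*np.array([0,0,1]);ax=np.cross(fy,sz)
print("bend deg",np.degrees(np.arccos(d@sz)).round(2),"comp x,y deg",np.degrees([d@ax,d@fy]).round(2))
E
python3 fit.py
```

```text
c52 [ 0.5562 -0.1277  0.1291] d [-0.3971  0.2041  0.8948] res px [ 0.26 -0.09 -0.21 -0.07  0.03  0.03  0.28 -0.03 -0.49 -0.1   0.03  0.02
  0.33 -0.01]
mouth [ 0.5769 -0.1383  0.0825] tip [ 0.5261 -0.1121  0.1971]
bend deg 2.38 comp x,y deg [-1.46  1.88]
```

Run:
```python
from h import *
y=np.radians(23.7);x=np.array([np.cos(y),np.sin(y),0])
T=frame(np.array([0,0,-1.]),x,np.array([.49,.408,0])-.065*x+[0,0,.19])
print(T[:3,3].round(3))
U=tcp();U2=U.copy();U2[:3,3]-=U[:3,2]*.03
rows(T,11);rows(T,11,U2)
```

```text
[0.43  0.382 0.19 ]
11 x [-0.653, -4.262, 0.106, 0.017, -0.037, -0.076]
11 x [-0.605, -4.233, 0.375, 0.017, -0.037, -0.076]
```

```bash
python3 -m crank '[[0,-3,-3,0,0,0,0],[-0.6,-4.23,0.375,0.017,-0.037,-0.076,0],[-0.6,-4.23,0.375,0.017,-0.037,-0.076,0],[-0.6,-4.23,0.375,0.017,-0.037,-0.076,0],[-0.6,-4.23,0.375,0.017,-0.037,-0.076,0]]' >/dev/null
python3 -m crank '[[-0.6,-4.23,0.375,0.017,-0.037,-0.076,0],[-0.6,-4.23,0.375,0.017,-0.037,-0.076,0],[-0.6,-4.23,0.375,0.017,-0.037,-0.076,0],[-0.6,-4.23,0.375,0.017,-0.037,-0.076,0],[-0.6,-4.23,0.375,0.017,-0.037,-0.076,0]]' >/dev/null
python3 -m crank '[[-0.6,-4.23,0.375,0.017,-0.037,-0.076,0],[-0.6,-1.23,0.375,0.017,-0.037,-0.076,0],[0,0,0,0,0,0,0]]'
python3 - <<'E'
from h import *
print(robot.get_obs()["q"].round(2))
y=np.radians(23.7);x=np.array([np.cos(y),np.sin(y),0])
print(tcp().round(3).tolist())
i=snap("wrist","w2")
# segment bright ring & handle
g=cv2.imread("pics/raw_w2.png");
E
```

```text
time: 4.9
position: [0.4507, 0.384, 0.1911]
tool_rot: [0.978, 0.21, 0.001, -0.001]
ft_force: [-1.1, -0.5, 0.1]
grip_width: 0.087
grip_force: 0.0
[0.52 0.61 1.61 0.   0.92 1.66]
[[0.912, 0.41, 0.001, 0.451], [0.41, -0.912, 0.002, 0.384], [0.001, -0.002, -1.0, 0.191], [0.0, 0.0, 0.0, 1.0]]
```

View pics/w2.png

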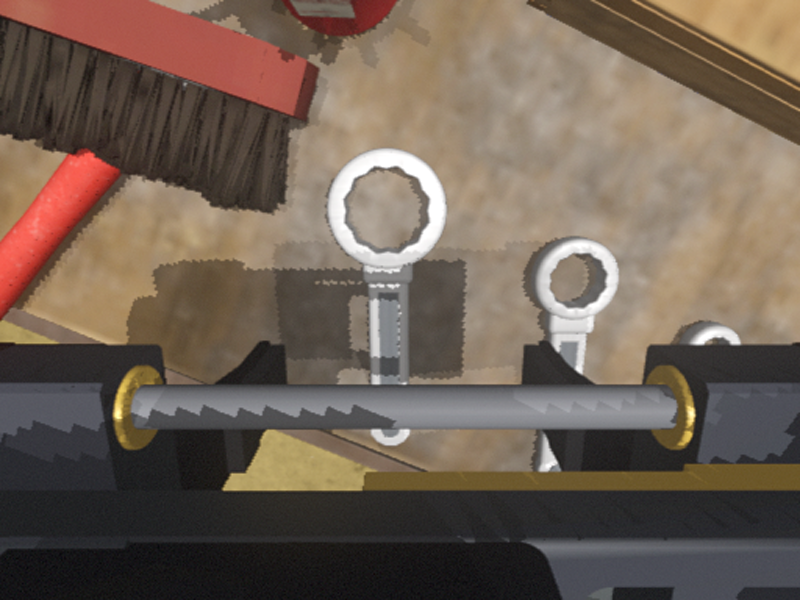

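```bash
cat >> h.py <<'E'
def grasp(ring,ang,zt=.0715):
    "tool pose to grip a flat spanner with ring centre, handle yaw deg"
    y=np.radians(ang);x=np.array([np.cos(y),np.sin(y),0])
    return frame(np.array([0,0,-1.]),x,np.append(ring[:2],0)-.060*x+[0,0,zt])
E
python3 - <<'E'
from h import *
i=pickle.load(open("pics/w2.pkl","rb"));k=1/1.5625
r=atz("",387.5*k,208*k,.018,i);e=atz("",391*k,425*k,.012,i);e2=atz("",389.5*k,290*k,.012,i)
l=atz("",328*k,208*k,.018,i);rr=atz("",447*k,208*k,.018,i)
m=atz("",576*k,278*k,.016,i)
for q in(e,e2):d=r-q;print(np.degrees(np.arctan2(d[1],d[0])))
print(r.round(4),m.round(4),np.linalg.norm(rr-l))
d=r-e;ang=np.degrees(np.arctan2(d[1],d[0]))
T=grasp(r,ang);print(T[:3,3].round(4));rows(T,3)
E
```

```text
24.584003336987873
24.89118786955834
[0.4945 0.4139 0.018 ] [0.5026 0.2987 0.016 ] 0.06566958328558907
[0.4399 0.3889 0.0715]
3 x [-0.274, -0.327, 3.994, -0.0, -0.001, -0.003]
```

```bash
python3 -m crank '[[-0.27,-0.33,4,0,0,-0.003,0],[-0.27,-0.33,4,0,0,-0.003,0],[-0.27,-0.33,3,0,0,-0.003,0],[0,0,0.7,0,0,0,0],[0,0,0.15,0,0,0,0]]' 
python3 -m crank '[[0,0,0,0,0,0,0.6],[0,0,0,0,0,0,0.8],[0,0,0,0,0,0,0.8],[0,0,0,0,0,0,0.85]]' 25
python3 -m crank '[[0,0,0,0,0,0,0.9],[0,0,0,0,0,0,1],[0,0,-2,0,0,0,1],[0,0,-4,0,0,0,1],[0,0,-4,0,0,0,1]]' 35
python3 - <<'E'
from h import *
print(tcp().round(4).tolist(),robot.get_obs()["ft_force"])
E
```

```text
time: 5.58
position: [0.4416, 0.388, 0.0734]
tool_rot: [0.977, 0.212, 0.001, -0.001]
ft_force: [0.2, -0.5, -0.6]
grip_width: 0.087
grip_force: 0.0
time: 6.08
position: [0.4411, 0.388, 0.0733]
tool_rot: [0.977, 0.212, 0.001, -0.001]
ft_force: [0.3, 0.2, 0.6]
grip_width: 0.0549
grip_force: 0.0
time: 6.7
position: [0.4409, 0.3877, 0.175]
tool_rot: [0.977, 0.212, 0.001, -0.001]
ft_force: [0.3, 0.6, 0.3]
grip_width: 0.0053
grip_force: 0.0
[[0.9099, 0.4149, 0.0012, 0.4409], [0.4149, -0.9099, 0.0028, 0.3877], [0.0023, -0.002, -1.0, 0.175], [0.0, 0.0, 0.0, 1.0]] [0.27788042 0.57174694 0.28084438]
```

```bash
python3 -m crank '[[0,0,0,0,0,0,0.4],[0,0,0,0,0,0,0.4],[0,0,0,0,0,0,0.4],[0,0,0,0,0,0,0.4],[0,0,0,0,0,0,0.4]]' 
python3 -m crank '[[0,0,0,0,0,0,0.4],[0,0,4,0,0,0,0.4],[0,0,4,0,0,0,0.4],[0,0,2,0,0,0,0.4],[0,0,0.3,0,0,0,0.4]]' 
python3 -m crank '[[0,0,0,0,0,0,1],[0,0,0,0,0,0,1],[0,0,0,0,0,0,1],[0,0,0,0,0,0,1],[0,0,0,0,0,0,1]]' 35
python3 - <<'E'
from h import *
print(tcp().round(4).tolist(),robot.get_obs()["ft_force"])
E
```

```text
time: 7.32
position: [0.4406, 0.3876, 0.1721]
tool_rot: [0.977, 0.212, -0.0, -0.001]
ft_force: [-0.2, 0.1, -0.1]
grip_width: 0.0469
grip_force: 0.0
time: 7.95
position: [0.4404, 0.3876, 0.0701]
tool_rot: [0.977, 0.212, -0.001, -0.001]
ft_force: [-3.9, -3.5, 17.5]
grip_width: 0.0523
grip_force: 8.8
time: 8.57
position: [0.4412, 0.3883, 0.0702]
tool_rot: [0.977, 0.212, 0.001, -0.001]
ft_force: [0.4, 0.4, 2.2]
grip_width: 0.0234
grip_force: 35.3
[[0.9099, 0.4148, 0.0015, 0.4412], [0.4148, -0.9099, 0.0031, 0.3883], [0.0027, -0.0022, -1.0, 0.0702], [0.0, 0.0, 0.0, 1.0]] [0.36538465 0.39828356 2.17533016]
```

```bash
cat >> h.py <<'E'
d=np.array([-.3971,.2041,.8948]);d/=np.linalg.norm(d);c52=np.array([.5562,-.1277,.1291])
xt=np.array([.397,-.204,0.]);xt=xt-d*(xt@d);xt/=np.linalg.norm(xt)
def hang(s,r,off=(0,0)):
    "tool pose with ring underside centre at s mm on the hook; r = ring centre in tool frame"
    T=frame(-d,xt,np.zeros(3));T[:3,3]=c52+d*(s-52)/1000-T[:3,:3]@np.array(r);T[:3,3]+=T[:3,0]*off[0]+T[:3,1]*off[1];return T
E
python3 - <<'E'
from h import *
T=hang(150,[.0591,-.0012,.070]);print(T[:3,3].round(3))
U=tcp();U[2,3]+=.12
rows(T,10,U)
E
```

```text
[ 0.442 -0.07   0.253]
10 x [0.003, 4.78, -0.482, -0.021, 0.043, 0.088]
```

```bash
python3 -m crank '[[0,0,-2,0,0,0,1],[0,0,-4,0,0,0,1],[0,0,-6,0,0,0,1],[0,4.78,-0.48,-0.021,0.043,0.088,1],[0,4.78,-0.48,-0.021,0.043,0.088,1]]' 50
python3 -m crank '[[0,4.78,-0.48,-0.021,0.043,0.088,1],[0,4.78,-0.48,-0.021,0.043,0.088,1],[0,4.78,-0.48,-0.021,0.043,0.088,1],[0,4.78,-0.48,-0.021,0.043,0.088,1],[0,4.78,-0.48,-0.021,0.043,0.088,1]]' >/dev/null
python3 -m crank '[[0,4.78,-0.48,-0.021,0.043,0.088,1],[0,4.78,-0.48,-0.021,0.043,0.088,1],[0,4.78,-0.48,-0.021,0.043,0.088,1],[0,0,0,0,0,0,1]]'
python3 - <<'E'
from h import *
print(robot.get_obs()["q"].round(2),robot.get_obs()["moment"].round(2))
r=[.0591,-.0012,.070]
T=hang(150,r);print((T[:3,3]-tcp()[:3,3]).round(4));rows(T,1);rows(hang(138,r),1)
i=snap("wrist","w3",(150,60,362,219))
E
```

```text
time: 9.2
position: [0.4763, 0.2983, 0.2017]
tool_rot: [0.991, 0.125, 0.048, 0.01]
ft_force: [0.6, 0.3, -5.8]
grip_width: 0.0235
grip_force: 50.0
time: 10.32
position: [0.4393, -0.0728, 0.2522]
tool_rot: [0.947, -0.229, 0.22, 0.054]
ft_force: [-1.0, 1.3, -5.5]
grip_width: 0.0234
grip_force: 50.0
[-0.4   0.29  2.16 -0.15  0.24  1.79] [0.36 0.82 0.06]
[0.0026 0.0025 0.0008]
1 x [0.141, -0.339, -0.024, 0.001, 0.005, -0.0]
1 x [0.147, -0.341, 1.176, 0.001, 0.005, -0.0]
```

View pics/w3.png

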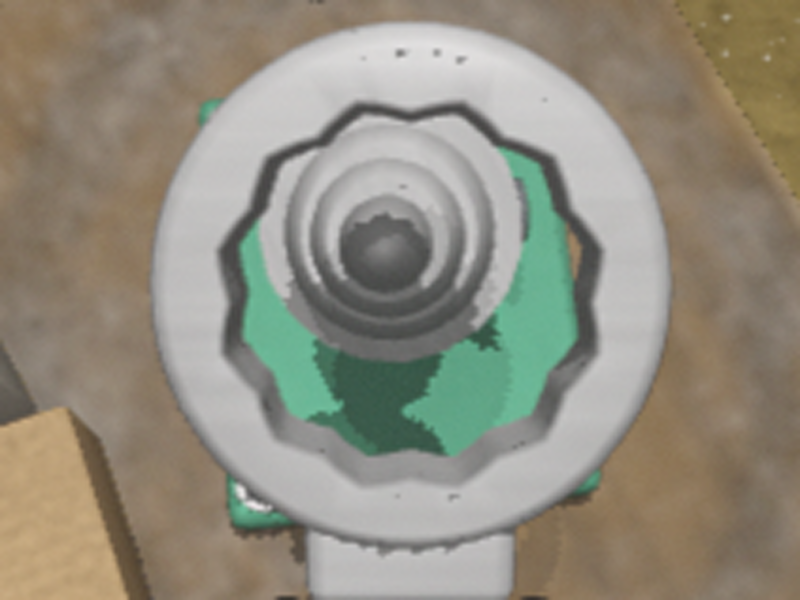

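The ring held flat in the view has outer extents x 152–671, y 22–547. The hook shows through its bore: collar x 257–522, 43 land x 285–495 with top 127, 29 land x 311–465 with top 158, 16 land x 339–434 with top 195. So the hook stands up and to the left of the bore centre.

```bash
cat > fit3.py <<'E'
import fit as F
from h import *
i=pickle.load(open("pics/w3.pkl","rb"));T=tcp();f=800/212
def px(u,v):return u/f+150,v/f+60
F.i=i
cv=lambda m:{k:((px(v,0)[0]-225)*6 if k in"lr" else (px(0,v)[1]-92)*6) for k,v in m.items()}
F.M=[([52],29,cv(dict(l=257,r=522,b=361))),([52,71],21.5,cv(dict(l=285,r=495,t=127))),([76,93.5],14.5,cv(dict(l=311,r=465,t=158))),([98,113],8,cv(dict(l=339,r=434,t=195)))]
s=F.least_squares(F.res,[*c52,0,0],x_scale=[.01,.01,.01,.02,.02],diff_step=1e-4)
c,dd=F.axis(s.x);print("w3: c52",c.round(4),"d",dd.round(4),s.fun.round(2))
c,dd=c52,d
print("pred offs old",F.res([*c52,0,0])[0])
# ring centre in tool frame
C=np.linalg.inv(T)@np.array(i["pose"])
def onz(u,v,z):
    o=C[:3,3];q=C[:3,:3]@np.linalg.inv(i["intrinsics"])@[*px(u,v),1];return o+q*(z-o[2])/q[2]
print("ring ctr tool",onz(411.5,284,.052).round(4),np.linalg.norm(onz(152,284,.052)-onz(671,284,.052)).round(4))
inv=np.linalg.inv(T);
for cc,x in((c52,d),(F.axis(s.x))):
    p=inv@np.append(cc,1);q=inv[:3,:3]@x;print("hook in tool: c52",p[:3].round(4),"dir",q.round(4))
E
python3 fit3.py
```

```text
c52 [ 0.5562 -0.1277  0.1291] d [-0.3971  0.2041  0.8948] res px [ 0.26 -0.09 -0.21 -0.07  0.03  0.03  0.28 -0.03 -0.49 -0.1   0.03  0.02
  0.33 -0.01]
mouth [ 0.5769 -0.1383  0.0825] tip [ 0.5261 -0.1121  0.1971]
bend deg 2.38 comp x,y deg [-1.46  1.88]
w3: c52 [ 0.5563 -0.1274  0.1287] d [-0.3923  0.196   0.8987] [ 0.53 -0.22  0.3  -0.15 -0.27 -0.5  -0.23  0.23  0.13  0.15 -0.04  0.08]
pred offs old 0.8198006519350542
ring ctr tool [0.0586 0.0008 0.052 ] 0.0644
hook in tool: c52 [ 0.0607 -0.0032  0.1674] dir [-4.1e-03 -2.0e-04 -1.0e+00]
hook in tool: c52 [ 0.0604 -0.0035  0.1677] dir [ 0.0048  0.0049 -1.    ]
```

```bash
python3 -m crank '[[0.21,-0.42,0,0,0,0,1],[0,0,1.5,0,0,0,1],[0,0,2,0,0,0,1],[0,0,2,0,0,0,1],[0,0,0,0,0,0,1]]'
python3 - <<'E'
from h import *
o=robot.get_obs();T=tcp();inv=np.linalg.inv(T)
dm=(d+np.array([-.3923,.196,.8987]))/2
for p in(c52,):print((inv@np.append(p,1)).round(4))
print((inv[:3,:3]@dm).round(4),(T[:3,:3].T@o["ft_force"]).round(1),o["moment"].round(2))
snap("wrist","w4",(150,60,362,219))
E
```

```text
time: 11.0
position: [0.4687, -0.0782, 0.2031]
tool_rot: [0.947, -0.225, 0.222, 0.053]
ft_force: [-0.2, 0.1, -4.3]
grip_width: 0.0234
grip_force: 50.0
[0.0571 0.0049 0.1109 1.    ]
[ 1.7e-03 -6.0e-04 -1.0e+00] [-2.2 -0.   3.7] [0.32 0.83 0.06]
```

View pics/w4.png

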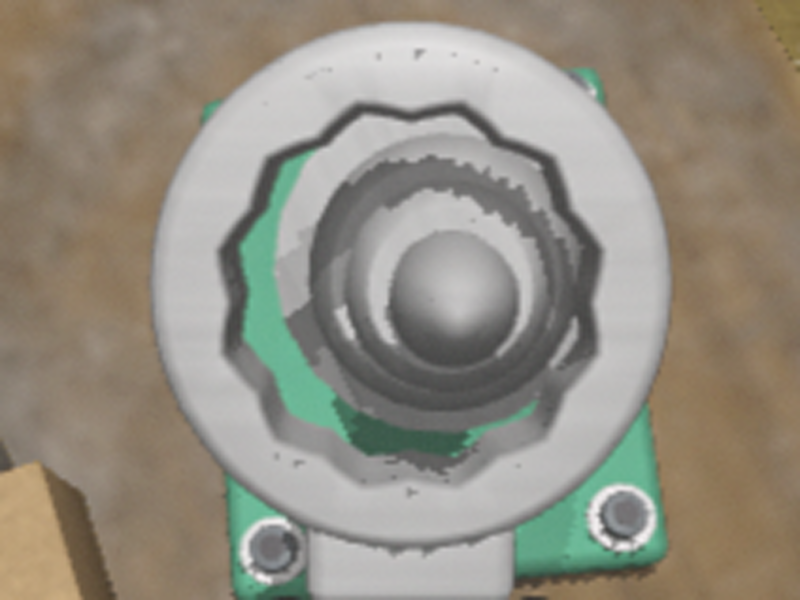

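The picture shows the hook now right of the bore centre (43 land about x 310–590 against the bore centre at 411). The arm was still settling when I measured, so I shift back about 4 mm.

```bash
python3 -m crank '[[-0.15,0.41,0,0,0,0,1],[0,0,0,0,0,0,1],[0,0,0,0,0,0,1],[0,0,0,0,0,0,1]]'
cat >> h.py <<'E'
dm=(d+np.array([-.3923,.196,.8987]))/2;dm/=np.linalg.norm(dm)
def st():
    o=robot.get_obs();T=tcp();inv=np.linalg.inv(T)
    print("hook52 in tool mm",((inv@np.append(c52,1))[:3]*1000).round(1),"dir",(inv[:3,:3]@dm).round(4),"f tool",(T[:3,:3].T@o["ft_force"]).round(1),"m tool",(T[:3,:3].T@o["moment"]).round(2))
E
python3 -c "from h import *;st()"
```

```text
time: 11.55
position: [0.465, -0.0825, 0.2039]
tool_rot: [0.947, -0.226, 0.223, 0.053]
ft_force: [0.6, -0.7, -5.6]
grip_width: 0.0236
grip_force: 50.0
hook52 in tool mm [ 57.6  -0.9 112.4] dir [ 4.8e-03  2.0e-04 -1.0e+00] f tool [-1.7  0.3  5.4] m tool [-0.11 -0.82 -0.03]
```

```bash
python3 -m crank '[[-0.1,-0.17,0,0,0,0,1],[0,0,0.4,0,0,0,1],[0,0,0.4,0,0,0,1],[0,0,0.4,0,0,0,1],[0,0,0,0,0,0,1]]'
python3 -c "from h import *;st()"
```

```text
time: 12.18
position: [0.4698, -0.0829, 0.1919]
tool_rot: [0.947, -0.226, 0.223, 0.053]
ft_force: [0.1, 0.5, -5.5]
grip_width: 0.0233
grip_force: 50.0
hook52 in tool mm [59.1  0.9 99.6] dir [ 3.5e-03  1.0e-04 -1.0e+00] f tool [-2.6 -0.5  4.8] m tool [-0.07 -0.86 -0.  ]
```

```bash
python3 -m crank '[[0.03,0,0.25,0,0,0,1],[0,0,0.25,0,0,0,1],[0,0,0.25,0,0,0,1],[0,0,0,0,0,0,1]]'
python3 -c "from h import *;st()"
python3 -m crank '[[0,0,0.2,0,0,0,1],[0,0,0.2,0,0,0,1],[0,0,0,0,0,0,1]]'
python3 -c "from h import *;st()"
```

```text
time: 12.68
position: [0.4731, -0.0846, 0.1857]
tool_rot: [0.947, -0.226, 0.223, 0.053]
ft_force: [-0.2, -0.0, -5.8]
grip_width: 0.0235
grip_force: 50.0
hook52 in tool mm [58.5  0.9 92.5] dir [ 0.0043  0.     -1.    ] f tool [-2.7  0.1  5.1] m tool [-0.11 -0.85 -0.09]
time: 13.05
position: [0.4751, -0.0858, 0.1825]
tool_rot: [0.947, -0.227, 0.223, 0.053]
ft_force: [0.9, -2.3, -5.3]
grip_width: 0.0237
grip_force: 50.0
hook52 in tool mm [57.8  0.6 88.6] dir [ 5.3e-03  3.0e-04 -1.0e+00] f tool [-0.8  1.6  5.5] m tool [-0.46 -0.61  0.06]
```

```bash
python3 -m crank '[[0.04,0.03,0.2,0,0,0,1],[0,0,0.2,0,0,0,1],[0,0,0,0,0,0,1]]'
python3 -c "from h import *;st()"
python3 -m crank '[[0.01,0.01,0.2,0,0,0,1],[0.01,0,0.2,0,0,0,1],[0,0,0,0,0,0,1]]'
python3 -c "from h import *;st()"
```

```text
time: 13.42
position: [0.4765, -0.0868, 0.179]
tool_rot: [0.947, -0.226, 0.223, 0.053]
ft_force: [0.5, -1.5, -4.0]
grip_width: 0.0235
grip_force: 50.0
hook52 in tool mm [57.8  0.4 84.6] dir [ 4.7e-03  3.0e-04 -1.0e+00] f tool [-0.8  1.2  4.1] m tool [-0.44 -0.61  0.06]
time: 13.8
position: [0.4781, -0.0877, 0.1755]
tool_rot: [0.947, -0.226, 0.223, 0.053]
ft_force: [-0.9, -2.3, -4.2]
grip_width: 0.0235
grip_force: 50.0
hook52 in tool mm [57.8  0.3 80.7] dir [ 4.4e-03  3.0e-04 -1.0e+00] f tool [-1.7  2.4  3.9] m tool [-0.39 -0.6   0.04]
```

```bash
python3 -m crank '[[0,0.04,0.2,0,0,0,1],[0,0.02,0.2,0,0,0,1],[0,0,0,0,0,0,1]]'
python3 -c "from h import *;st()"
python3 -m crank '[[0,0.02,0.15,0,0,0,1],[0,0,0.1,0,0,0,1],[0,0,0,0,0,0,1]]'
python3 -c "from h import *;st()"
```

```text
time: 14.18
position: [0.4794, -0.0888, 0.1718]
tool_rot: [0.947, -0.226, 0.223, 0.053]
ft_force: [0.0, -0.6, -4.4]
grip_width: 0.0233
grip_force: 50.0
hook52 in tool mm [57.9  0.  76.6] dir [ 4.3e-03 -3.0e-04 -1.0e+00] f tool [-1.7  0.5  4.1] m tool [-0.25 -0.63  0.04]
time: 14.55
position: [0.4805, -0.0895, 0.17]
tool_rot: [0.947, -0.226, 0.222, 0.053]
ft_force: [0.1, -0.2, -4.6]
grip_width: 0.0235
grip_force: 50.0
hook52 in tool mm [57.8 -0.1 74.3] dir [ 2.8e-03 -4.0e-04 -1.0e+00] f tool [-1.8  0.1  4.2] m tool [-0.11 -0.84  0.04]
```

```bash
python3 -m crank '[[0,0,0.1,0,0,0,1],[0,0,0.08,0,0,0,1],[0,0,0,0,0,0,1]]'
python3 -c "from h import *;st()"
python3 -m crank '[[0,0,0.08,0,0,0,1],[0,0,0,0,0,0,1]]'
python3 -c "from h import *;st()"
```

```text
time: 14.92
position: [0.4814, -0.09, 0.1689]
tool_rot: [0.947, -0.226, 0.222, 0.053]
ft_force: [-1.0, 0.6, -3.6]
grip_width: 0.0233
grip_force: 50.0
hook52 in tool mm [57.3 -0.1 72.9] dir [ 2.e-03 -3.e-04 -1.e+00] f tool [-2.7 -0.1  2.7] m tool [-0.06 -0.84 -0.09]
time: 15.18
position: [0.4815, -0.09, 0.1686]
tool_rot: [0.947, -0.226, 0.222, 0.053]
ft_force: [-4.1, 2.8, -1.4]
grip_width: 0.0234
grip_force: 50.0
hook52 in tool mm [57.4 -0.1 72.5] dir [ 1.4e-03 -3.0e-04 -1.0e+00] f tool [-5.  -0.7 -0.9] m tool [-0.02 -0.99 -0.04]
```

```bash
python3 -m crank '[[0,0,0.08,0,0,0,1],[0,0,0,0,0,0,1]]'
python3 -c "from h import *;st()"
python3 - <<'E'
from h import *
snap("wrist","w5",(150,40,362,199))
E
```

```text
time: 15.42
position: [0.4815, -0.09, 0.1682]
tool_rot: [0.947, -0.226, 0.221, 0.053]
ft_force: [-5.6, 3.0, 2.7]
grip_width: 0.0234
grip_force: 50.0
hook52 in tool mm [57.6 -0.1 72.1] dir [ 7.e-04 -1.e-04 -1.e+00] f tool [-4.5 -0.1 -5.2] m tool [-0.01 -1.    0.01]
```

View pics/w5.png

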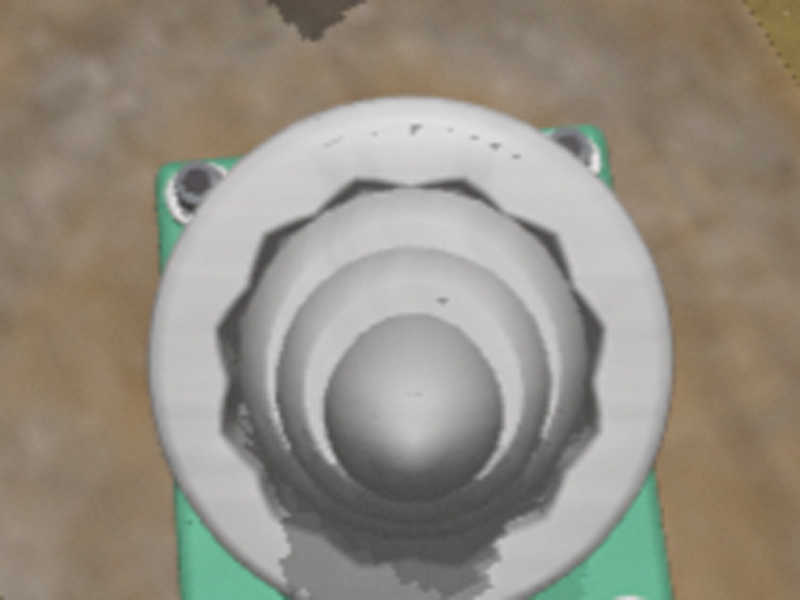

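The picture shows the ring's top face level with the start of the 43 land's cone and the bore filled evenly. The force rose about 10 N over the last 1 mm, so the ring is home. I release it.

```bash
python3 -m crank '[[0,0,-0.03,0,0,0,0.7],[0,0,0,0,0,0,0.4],[0,0,0,0,0,0,0.3],[0,0,0,0,0,0,0.3],[0,0,0,0,0,0,0.3]]' 10
python3 -m crank '[[0,0,-1,0,0,0,0.3],[0,0,-2,0,0,0,0.3],[0,0,-4,0,0,0,0.3],[0,0,-4,0,0,0,0.3],[0,0,0,0,0,0,0.3]]'
python3 - <<'E'
from h import *
i=pickle.load(open("pics/w2.pkl","rb"));k=1/1.5625
r=atz("",576*k,278*k,.016,i)
e=atz("",545*k,470*k,.011,i);dd=r-e;print(r,np.degrees(np.arctan2(dd[1],dd[0])))
T=grasp(r,24,.19);rows(T,11)
c=cams.camera("scene")[170:300,260:420,::-1];cv2.imwrite("pics/sc1.png",cv2.resize(c,None,fx=4.5,fy=4.5,interpolation=cv2.INTER_CUBIC))
E
```

```text
time: 16.1
position: [0.4825, -0.0906, 0.1683]
tool_rot: [0.947, -0.226, 0.222, 0.053]
ft_force: [0.5, -0.1, 0.1]
grip_width: 0.0566
grip_force: 0.0
time: 16.73
position: [0.4479, -0.0752, 0.2486]
tool_rot: [0.946, -0.228, 0.224, 0.059]
ft_force: [-0.5, 0.2, 0.2]
grip_width: 0.0605
grip_force: 0.0
[0.50256051 0.29869829 0.016     ] 21.4203240000948
11 x [-0.321, -3.311, 0.332, 0.02, -0.039, -0.08]
```

View pics/sc1.png

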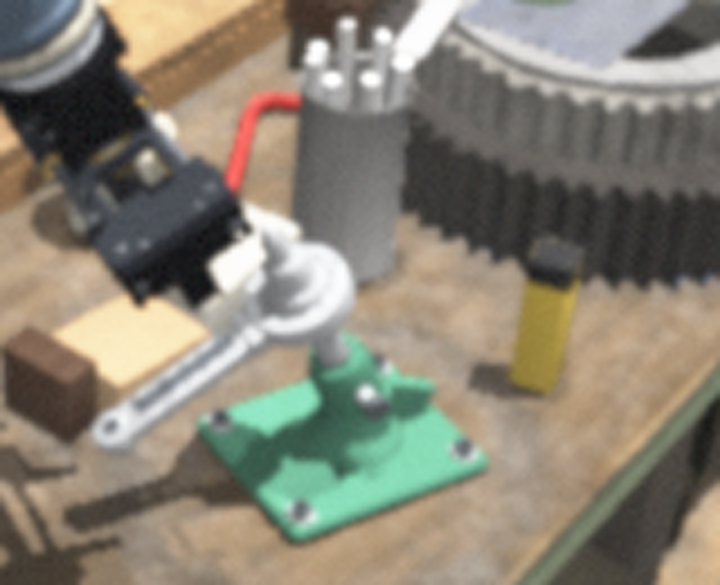

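The large spanner hangs on the collar with its handle pointing front and down; the tub and box are untouched. Next is the medium one.

```bash
python3 -m crank '[[-0.3,-3.3,0.33,0.02,-0.039,-0.08,0.3],[-0.3,-3.3,0.33,0.02,-0.039,-0.08,0.3],[-0.3,-3.3,0.33,0.02,-0.039,-0.08,0.3],[-0.3,-3.3,0.33,0.02,-0.039,-0.08,0.3],[-0.3,-3.3,0.33,0.02,-0.039,-0.08,0.3]]' >/dev/null
python3 -m crank '[[-0.3,-3.3,0.33,0.02,-0.039,-0.08,0.3],[-0.3,-3.3,0.33,0.02,-0.039,-0.08,0.3],[-0.3,-3.3,0.33,0.02,-0.039,-0.08,0.3],[-0.3,-3.3,0.33,0.02,-0.039,-0.08,0.3],[-0.3,-3.3,0.33,0.02,-0.039,-0.08,0.3]]' >/dev/null
python3 -m crank '[[-0.3,-3.3,0.33,0.02,-0.039,-0.08,0.3],[0,0,0,0,0,0,0.3],[0,0,0,0,0,0,0.3]]'
cat >> h.py <<'E'
def ringfind(name,info,rmin,rmax,near):
    "sub-pixel circle near a pixel: Hough, then robust radial edge fit of outer rim"
    g=cv2.cvtColor(cv2.imread(name),cv2.COLOR_BGR2GRAY);g4=cv2.resize(g,None,fx=4,fy=4,interpolation=cv2.INTER_CUBIC);g4=cv2.GaussianBlur(g4,(7,7),0)
    x0,y0=int(near[0]*4-320),int(near[1]*4-320);x0,y0=max(x0,0),max(y0,0)
    h=cv2.HoughCircles(g4[y0:y0+640,x0:x0+640],cv2.HOUGH_GRADIENT,1,40,param1=120,param2=25,minRadius=int(rmin*4),maxRadius=int(rmax*4))
    return (h[0][:4]+[x0,y0,0])/4 if h is not None else None
E
python3 - <<'E'
from h import *
r=np.array([.5026,.2987,.016]);i=snap("wrist","w6");p=proj(r,i);dist=np.linalg.norm(np.array(i["pose"])[:3,3]-r)
e=24.5/1000*303/dist;print(p,e)
for c in ringfind("pics/raw_w6.png",i,e*.85,e*1.12,p): print(c.round(1),atz("",c[0],c[1],.016,i).round(4))
g=cv2.cvtColor(cv2.imread("pics/raw_w6.png"),cv2.COLOR_BGR2GRAY)
# handle edges along rows between ring and gripper
for v in range(int(p[1]+e+8),int(p[1]+e+40),4):
    row=g[v,int(p[0])-40:int(p[0])+40].astype(float);b=np.where(row>150)[0]+int(p[0])-40
    print(v,(b.min(),b.max(),atz("",(b.min()+b.max())/2,v,.011,i).round(4)) if len(b) else None)
E
```

```text
time: 18.4
position: [0.4491, 0.2719, 0.1881]
tool_rot: [0.978, 0.21, -0.001, -0.0]
ft_force: [-0.6, -0.5, -0.2]
grip_width: 0.0605
grip_force: 0.0
[255.92932953 123.49350678] 28.087523861473507
[257.1 125.4  28.6] [0.5016 0.2971 0.016 ]
159 (np.int64(244), np.int64(272), array([0.4748, 0.2842, 0.011 ]))
163 (np.int64(247), np.int64(268), array([0.4713, 0.2832, 0.011 ]))
167 (np.int64(247), np.int64(266), array([0.4676, 0.2825, 0.011 ]))
171 None
175 None
179 None
183 None
187 None
```

Run:
```python
from h import *
T=grasp(np.array([.5016,.2971]),24.4,.0715);rows(T,3)
```

```text
3 x [-0.057, -0.047, 3.899, -0.001, 0.001, -0.001]
```

```bash
python3 -m crank '[[-0.06,-0.05,3.9,0,0,0,0.35],[-0.06,-0.05,3.9,0,0,0,0.4],[-0.06,-0.05,3,0,0,0,0.4],[0,0,0.7,0,0,0,0.4],[0,0,0.2,0,0,0,0.5]]' 
python3 -m crank '[[0,0,0,0,0,0,1],[0,0,0,0,0,0,1],[0,0,0,0,0,0,1],[0,0,0,0,0,0,1],[0,0,0,0,0,0,1]]' 40
python3 - <<'E'
from h import *
st();print(tcp().round(4).tolist())
T0=tcp();inv=np.linalg.inv(T0);r=(inv@[.5016,.2971,0,1])[:3];r[2]=.0705;print(r.round(4))
r=np.array([.0595,0,.0705])
T=hang(145,r);U=tcp();U[2,3]+=.12;rows(T,9,U)
E
```

```text
time: 19.08
position: [0.4471, 0.2729, 0.0724]
tool_rot: [0.978, 0.21, -0.0, -0.001]
ft_force: [-0.1, -0.8, -0.0]
grip_width: 0.0477
grip_force: 0.0
time: 19.7
position: [0.447, 0.2735, 0.073]
tool_rot: [0.978, 0.211, 0.0, -0.001]
ft_force: [-0.3, -0.9, 6.2]
grip_width: 0.0216
grip_force: 40.0
hook52 in tool mm [-65.8 410.4 -57. ] dir [-0.2763 -0.3468 -0.8963] f tool [-0.6  0.7 -6.2] m tool [-0.27 -0.28 -0.06]
[[0.9112, 0.4121, 0.0, 0.447], [0.4121, -0.9112, 0.0023, 0.2735], [0.001, -0.0021, -1.0, 0.073], [0.0, 0.0, 0.0, 1.0]]
[0.0594 0.0011 0.0705]
9 x [-0.034, 3.982, -0.509, -0.023, 0.048, 0.098]
```

```bash
python3 -m crank '[[0,0,-2,0,0,0,1],[0,0,-4.5,0,0,0,1],[0,0,-6,0,0,0,1],[0,3.98,-0.51,-0.023,0.048,0.098,1],[0,3.98,-0.51,-0.023,0.048,0.098,1]]' 50
python3 -m crank '[[0,3.98,-0.51,-0.023,0.048,0.098,1],[0,3.98,-0.51,-0.023,0.048,0.098,1],[0,3.98,-0.51,-0.023,0.048,0.098,1],[0,3.98,-0.51,-0.023,0.048,0.098,1],[0,3.98,-0.51,-0.023,0.048,0.098,1]]' >/dev/null
python3 -m crank '[[0,3.98,-0.51,-0.023,0.048,0.098,1],[-0.2,3.98,-0.51,-0.023,0.048,0.098,1],[0,0,0,0,0,0,1],[0,0,0,0,0,0,1],[0,0,0,0,0,0,1]]'
python3 - <<'E'
from h import *
st()
i=snap("wrist","w7");T=tcp()
p=(T@[.0595,.001,.073-.016,1])[:3];q=proj(p,i);dist=np.linalg.norm(np.array(i["pose"])[:3,3]-p);e=24.5/1000*303/dist;print(q,e)
C=np.linalg.inv(T)@np.array(i["pose"])
for lo,hi,z in((.88,1.08,.057),):
  for c in ringfind("pics/raw_w7.png",i,e*lo,e*hi,q):
    o=C[:3,3];w=C[:3,:3]@np.linalg.inv(i["intrinsics"])@[c[0],c[1],1];print(c.round(1),(o+w*(z-o[2])/w[2]).round(4))
E
```

```text
time: 20.32
position: [0.4758, 0.1988, 0.2088]
tool_rot: [0.992, 0.113, 0.052, 0.011]
ft_force: [0.9, -0.8, -3.3]
grip_width: 0.0215
grip_force: 50.0
time: 21.58
position: [0.4452, -0.0688, 0.2524]
tool_rot: [0.947, -0.228, 0.222, 0.052]
ft_force: [0.5, -0.3, -2.5]
grip_width: 0.0212
grip_force: 50.0
hook52 in tool mm [ 57.7   2.2 166.3] dir [ 2.2e-03 -5.0e-04 -1.0e+00] f tool [-0.6  0.   2.5] m tool [-0.1  -0.63 -0.04]
[262.34533401 133.75346544] 49.78952548461431Traceback (most recent call last):
  File "<stdin>", line 7, in <module>
TypeError: 'NoneType' object is not iterable
```

```bash
cat >> h.py <<'E'
def radial(name,c,e,lo=.85,hi=1.12,sign=-1):
    g=cv2.GaussianBlur(cv2.cvtColor(cv2.imread(name),cv2.COLOR_BGR2GRAY),(3,3),0).astype(np.float32)
    th=np.radians(np.arange(0,360,3));th=th[np.abs((np.degrees(th)-90))>40]
    c=np.array(c,float)
    for _ in range(6):
        rr=np.arange(e*lo,e*hi,.25)
        X=(c[0]+np.outer(np.cos(th),rr)).astype(np.float32);Y=(c[1]+np.outer(np.sin(th),rr)).astype(np.float32)
        G=sign*np.gradient(cv2.remap(g,X,Y,cv2.INTER_LINEAR),axis=1);k=G.argmax(1);R_=rr[k];ok=G.max(1)>3
        P=np.c_[c[0]+R_*np.cos(th),c[1]+R_*np.sin(th)][ok]
        for _ in range(4):
            A=np.c_[2*P,np.ones(len(P))];s=np.linalg.lstsq(A,(P**2).sum(1),rcond=None)[0];rad=np.sqrt(s[2]+s[:2]@s[:2])
            er=np.abs(np.linalg.norm(P-s[:2],axis=1)-rad);P=P[er<max(1.0,2*np.median(er))]
        c=s[:2]
    return c,rad,len(P),er.mean()
def ringtool(name,info,T,guess,router,z):
    C=np.linalg.inv(T)@np.array(info["pose"])
    q=proj((T@np.append(guess,1))[:3],info);e=router*303.1/np.linalg.norm(C[:3,3]-guess)
    c,rad,n,er=radial(name,q,e)
    o=C[:3,3];w=C[:3,:3]@np.linalg.inv(info["intrinsics"])@[*c,1]
    print("guess px",q.round(1),e.round(1),"fit",c.round(1),rad.round(1),n,er.round(2),"tool",(o+w*(z-o[2])/w[2]).round(4))
E
python3 - <<'E'
from h import *
i=pickle.load(open("pics/w7.pkl","rb"));ringtool("pics/raw_w7.png",i,tcp(),np.array([.0595,.001,.057]),.0245,.057)
i3=pickle.load(open("pics/w3.pkl","rb"))
print(radial("pics/raw_w3.png",(411.5/3.774+150,284/3.774+60),68.8))
E
```

```text
guess px [262.3 133.8] 49.8 fit [258.2 131.9] 47.8 84 0.23 tool [ 0.0604 -0.001   0.057 ]
(array([258.39316706, 133.97274116]), np.float64(68.26643417047418), 93, np.float64(0.19778094697402296))
```

```bash
python3 -m crank '[[-0.23,0.37,0,0,0,0,1],[0,0,1,0,0,0,1],[0,0,1.2,0,0,0,1],[0,0,1,0,0,0,1],[0,0,0,0,0,0,1]]' >/dev/null
python3 -m crank '[[0,0,0,0,0,0,1],[0,0,0,0,0,0,1]]' 
python3 -c "from h import *;st()"
```

```text
time: 22.5
position: [0.454, -0.0783, 0.223]
tool_rot: [0.946, -0.229, 0.223, 0.053]
ft_force: [-0.2, 0.0, -3.3]
grip_width: 0.0218
grip_force: 50.0
hook52 in tool mm [ 59.8  -2.4 134.7] dir [ 3.e-03  1.e-04 -1.e+00] f tool [-1.6  0.1  2.8] m tool [-0.11 -0.65 -0.02]
```

```bash
python3 -m crank '[[-0.02,-0.09,0.4,0,0,0,1],[0,0,0.4,0,0,0,1],[0,0,0.3,0,0,0,1],[0,0,0,0,0,0,1]]'
python3 -c "from h import *;st()"
python3 -m crank '[[0,0,0.2,0,0,0,1],[0,0,0.2,0,0,0,1],[0,0,0.1,0,0,0,1],[0,0,0,0,0,0,1]]'
python3 -c "from h import *;st()"
```

```text
time: 23.0
position: [0.4587, -0.0797, 0.2126]
tool_rot: [0.946, -0.229, 0.222, 0.053]
ft_force: [-0.6, 1.0, -2.3]
grip_width: 0.0213
grip_force: 50.0
hook52 in tool mm [ 60.3  -1.6 123.1] dir [ 2.1e-03  3.0e-04 -1.0e+00] f tool [-2.  -0.6  1.6] m tool [-0.1  -0.61 -0.02]
time: 23.5
position: [0.4606, -0.0806, 0.2083]
tool_rot: [0.946, -0.229, 0.222, 0.053]
ft_force: [-0.2, -0.2, -2.5]
grip_width: 0.0212
grip_force: 50.0
hook52 in tool mm [ 60.2  -1.6 118.4] dir [ 2.5e-03  2.0e-04 -1.0e+00] f tool [-1.2  0.3  2.2] m tool [-0.14 -0.65 -0.04]
```

```bash
python3 -m crank '[[0,0,0.2,0,0,0,1],[0,0,0.15,0,0,0,1],[0,0,0,0,0,0,1]]'
python3 -c "from h import *;st()"
python3 -m crank '[[0,0,0.15,0,0,0,1],[0,0,0.15,0,0,0,1],[0,0,0,0,0,0,1]]'
python3 -c "from h import *;st()"
```

```text
time: 23.88
position: [0.462, -0.0814, 0.2051]
tool_rot: [0.946, -0.229, 0.222, 0.053]
ft_force: [0.5, -0.0, -3.2]
grip_width: 0.0212
grip_force: 50.0
hook52 in tool mm [ 60.2  -1.6 114.8] dir [ 2.4e-03  2.0e-04 -1.0e+00] f tool [-1.  -0.2  3. ] m tool [-0.13 -0.64 -0.03]
time: 24.25
position: [0.4632, -0.082, 0.2025]
tool_rot: [0.946, -0.229, 0.222, 0.053]
ft_force: [-1.6, -0.8, -3.7]
grip_width: 0.021
grip_force: 50.0
hook52 in tool mm [ 60.2  -1.6 111.8] dir [ 2.5e-03  2.0e-04 -1.0e+00] f tool [-2.6  1.5  2.8] m tool [-0.02 -0.61 -0.08]
```

No contact yet and well on the land, so I continue down.

```bash
python3 -m crank '[[0,0.02,0.2,0,0,0,1],[0,0,0.2,0,0,0,1],[0,0,0,0,0,0,1]]'
python3 -c "from h import *;st()"
python3 -m crank '[[0,0,0.2,0,0,0,1],[0,0,0.15,0,0,0,1],[0,0,0,0,0,0,1]]'
python3 -c "from h import *;st()"
python3 -m crank '[[0,0,0.12,0,0,0,1],[0,0,0.1,0,0,0,1],[0,0,0,0,0,0,1]]'
python3 -c "from h import *;st()"
```

```text
time: 24.62
position: [0.4648, -0.083, 0.1988]
tool_rot: [0.946, -0.229, 0.222, 0.053]
ft_force: [0.4, -0.3, -3.2]
grip_width: 0.0214
grip_force: 50.0
hook52 in tool mm [ 60.2  -1.8 107.7] dir [ 2.4e-03  2.0e-04 -1.0e+00] f tool [-1.   0.1  3.1] m tool [-0.1  -0.64 -0.04]
time: 25.0
position: [0.4661, -0.0836, 0.1958]
tool_rot: [0.946, -0.229, 0.222, 0.053]
ft_force: [0.2, -0.1, -2.8]
grip_width: 0.0209
grip_force: 50.0
hook52 in tool mm [ 60.1  -1.8 104.3] dir [ 2.5e-03  2.0e-04 -1.0e+00] f tool [-1.   0.   2.6] m tool [-0.03 -0.6  -0.02]
time: 25.38
position: [0.467, -0.0841, 0.1939]
tool_rot: [0.946, -0.229, 0.222, 0.053]
ft_force: [0.4, 0.6, -2.9]
grip_width: 0.0214
grip_force: 50.0
hook52 in tool mm [ 60.1  -1.7 102.2] dir [ 2.6e-03  2.0e-04 -1.0e+00] f tool [-1.3 -0.7  2.6] m tool [-0.06 -0.6  -0.04]
```

```bash
python3 -m crank '[[0,0,0.12,0,0,0,1],[0,0,0.1,0,0,0,1],[0,0,0,0,0,0,1]]' |grep -v rot
python3 -c "from h import *;st()"
python3 -m crank '[[0,0,0.06,0,0,0,1],[0,0,0,0,0,0,1]]'|grep time
python3 -c "from h import *;st()"
python3 -m crank '[[0,0,0.06,0,0,0,1],[0,0,0,0,0,0,1]]'|grep time
python3 -c "from h import *;st()"
```

```text
time: 25.75
position: [0.4679, -0.0845, 0.1919]
ft_force: [-0.4, -0.5, -2.2]
grip_width: 0.0211
grip_force: 50.0
hook52 in tool mm [ 60.1  -1.7 100. ] dir [ 2.7e-03  1.0e-04 -1.0e+00] f tool [-1.   0.6  1.9] m tool [-0.07 -0.56 -0.05]
time: 26.0
hook52 in tool mm [60.1 -1.7 99.5] dir [ 2.8e-03  1.0e-04 -1.0e+00] f tool [-1.1 -0.2  0.6] m tool [-0.03 -0.51 -0.  ]
time: 26.25
hook52 in tool mm [60.1 -1.7 98.9] dir [ 2.9e-03  1.0e-04 -1.0e+00] f tool [-0.3  0.4 -0.4] m tool [-0.02 -0.47 -0.01]
```

```bash
python3 -m crank '[[0,0,0.08,0,0,0,1],[0,0,0,0,0,0,1]]'|grep time
python3 -c "from h import *;st()"
python3 -m crank '[[0,0,0.06,0,0,0,1],[0,0,0,0,0,0,1]]'|grep time
python3 - <<'E'
from h import *
st();i=snap("wrist","w8")
ringtool("pics/raw_w8.png",i,tcp(),np.array([.0604,-.001,.057]),.0245,.057)
E
```

```text
time: 26.5
hook52 in tool mm [60.3 -1.7 98.2] dir [ 2.7e-03  1.0e-04 -1.0e+00] f tool [-0.8  0.1 -2.7] m tool [ 0.02 -0.4  -0.03]
time: 26.75
hook52 in tool mm [60.3 -1.7 97.7] dir [ 2.6e-03  2.0e-04 -1.0e+00] f tool [-1.8 -0.9 -7. ] m tool [ 0.04 -0.39 -0.03]
guess px [258.5 131.9] 49.8 fit [262.4 128.5] 53.0 33 0.38 tool [0.062  0.0009 0.057 ]
```

```bash
python3 -m crank '[[0,0,0.02,0,0,0,1],[0,0,-0.03,0,0,0,0.7],[0,0,0,0,0,0,0.3],[0,0,0,0,0,0,0.3],[0,0,0,0,0,0,0.3]]' 10
python3 -m crank '[[0,0,-1,0,0,0,0.3],[0,0,-2,0,0,0,0.3],[0,0,-4,0,0,0,0.3],[0,0,-4,0,0,0,0.3],[0,0,0,0,0,0,0.3]]'
python3 - <<'E'
from h import *
T=grasp(np.array([.498,.197]),24,.19);rows(T,9)
E
```

```text
time: 27.42
position: [0.4689, -0.0851, 0.1897]
tool_rot: [0.946, -0.229, 0.222, 0.053]
ft_force: [-0.5, -0.2, 0.4]
grip_width: 0.0482
grip_force: 0.0
time: 28.05
position: [0.4251, -0.0626, 0.2906]
tool_rot: [0.946, -0.228, 0.225, 0.053]
ft_force: [0.5, -0.8, 0.2]
grip_width: 0.0607
grip_force: 0.0
9 x [-0.268, -2.782, 0.999, 0.023, -0.048, -0.097]
```

```bash
python3 -m crank '[[-0.27,-2.78,1,0.023,-0.048,-0.097,0.3],[-0.27,-2.78,1,0.023,-0.048,-0.097,0.3],[-0.27,-2.78,1,0.023,-0.048,-0.097,0.3],[-0.27,-2.78,1,0.023,-0.048,-0.097,0.3],[-0.27,-2.78,1,0.023,-0.048,-0.097,0.3]]' >/dev/null
python3 -m crank '[[-0.27,-2.78,1,0.023,-0.048,-0.097,0.3],[-0.27,-2.78,1,0.023,-0.048,-0.097,0.3],[-0.27,-2.78,1,0.023,-0.048,-0.097,0.3],[-0.27,-2.78,1,0.023,-0.048,-0.097,0.3],[0,0,0,0,0,0,0.3]]' >/dev/null
python3 -m crank '[[0,0,0,0,0,0,0.3],[0,0,0,0,0,0,0.3]]'
python3 - <<'E'
from h import *
r=np.array([.498,.197,.014]);i=snap("wrist","w9");p=proj(r,i);dist=np.linalg.norm(np.array(i["pose"])[:3,3]-r)
e=16.5/1000*303/dist;print(p,e)
c=ringfind("pics/raw_w9.png",i,e*.85,e*1.12,p); print(c)
if c is not None: p=c[0][:2];print(atz("",p[0],p[1],.014,i).round(4))
f=radial("pics/raw_w9.png",p,e);print(f,atz("",*f[0],.014,i).round(4));p=f[0]
g=cv2.cvtColor(cv2.imread("pics/raw_w9.png"),cv2.COLOR_BGR2GRAY)
for v in range(int(p[1]+e+5),int(p[1]+e+35),3):
    row=g[v,int(p[0])-30:int(p[0])+30].astype(float);b=np.where(row>150)[0]+int(p[0])-30
    print(v,(b.min(),b.max(),atz("",(b.min()+b.max())/2,v,.010,i).round(4)) if len(b) else None)
E
```

```text
time: 29.55
position: [0.4435, 0.1717, 0.1881]
tool_rot: [0.979, 0.206, 0.0, -0.002]
ft_force: [0.0, -0.0, -0.8]
grip_width: 0.061
grip_force: 0.0
[257.72978983 123.64905231] 18.76444541122992
[[256.875 124.375  18.75 ]]
[0.4971 0.1974 0.014 ]
(array([256.5440385 , 123.69967215]), np.float64(18.30744215431849), 91, np.float64(0.20549853585807865)) [0.4976 0.1979 0.014 ]
147 (np.int64(226), np.int64(270), array([0.4758, 0.1967, 0.01  ]))
150 (np.int64(226), np.int64(270), array([0.4733, 0.1957, 0.01  ]))
153 (np.int64(226), np.int64(267), array([0.4703, 0.1958, 0.01  ]))
156 (np.int64(236), np.int64(267), array([0.4697, 0.1907, 0.01  ]))
159 (np.int64(247), np.int64(267), array([0.4692, 0.1851, 0.01  ]))
162 (np.int64(247), np.int64(267), array([0.4667, 0.184 , 0.01  ]))
165 (np.int64(247), np.int64(267), array([0.4642, 0.1829, 0.01  ]))
168 (np.int64(247), np.int64(266), array([0.4615, 0.1822, 0.01  ]))
171 None
174 None
```

Run:
```python
from h import *
T=grasp(np.array([.4974,.1977]),24.2,.0725);rows(T,3)
```

```text
3 x [-0.01, -0.046, 3.857, -0.001, -0.0, -0.003]
```

```bash
python3 -m crank '[[-0.01,-0.05,3.9,0,0,0,0.35],[-0.01,-0.05,3.9,0,0,0,0.4],[0,-0.05,3,0,0,0,0.4],[0,0,0.6,0,0,0,0.45],[0,0,0.15,0,0,0,0.5]]' 
python3 -m crank '[[0,0,0,0,0,0,1],[0,0,0,0,0,0,1],[0,0,0,0,0,0,1],[0,0,0,0,0,0,1],[0,0,0,0,0,0,1]]' 40
python3 - <<'E'
from h import *
T0=tcp();print(T0[:3,3]);r=(np.linalg.inv(T0)@[.4974,.1977,0,1])[:3];print(r.round(4))
T=hang(150,r);U=tcp();U[2,3]+=.16;rows(T,8,U)
E
```

```text
time: 30.22
position: [0.4427, 0.1739, 0.0729]
tool_rot: [0.979, 0.206, 0.0, -0.002]
ft_force: [-0.3, -0.3, -0.2]
grip_width: 0.0455
grip_force: 0.0
time: 30.85
position: [0.4426, 0.1742, 0.0732]
tool_rot: [0.978, 0.207, 0.001, -0.002]
ft_force: [-1.6, -0.1, 7.3]
grip_width: 0.0194
grip_force: 40.0
[0.44264519 0.17418229 0.07318798]
[0.0594 0.0009 0.0733]
8 x [-0.063, 3.137, -0.201, -0.026, 0.054, 0.109]
```

```bash
python3 -m crank '[[0,0,-2,0,0,0,1],[0,0,-4,0,0,0,1],[0,0,-5,0,0,0,1],[0,0,-5,0,0,0,1],[-0.06,3.14,-0.2,-0.026,0.054,0.109,1]]' 50
python3 -m crank '[[-0.06,3.14,-0.2,-0.026,0.054,0.109,1],[-0.06,3.14,-0.2,-0.026,0.054,0.109,1],[-0.06,3.14,-0.2,-0.026,0.054,0.109,1],[-0.06,3.14,-0.2,-0.026,0.054,0.109,1],[-0.06,3.14,-0.2,-0.026,0.054,0.109,1]]' >/dev/null
python3 -m crank '[[-0.06,3.14,-0.2,-0.026,0.054,0.109,1],[-0.06,3.14,-0.2,-0.026,0.054,0.109,1],[0,0,0,0,0,0,1],[0,0,0,0,0,0,1],[0,0,0,0,0,0,1]]'
python3 - <<'E'
from h import *
st()
i=snap("wrist","w10");ringtool("pics/raw_w10.png",i,tcp(),np.array([.0594,-.001,.059]),.0165,.059)
ringtool("pics/raw_w10.png",i,tcp(),np.array([.0594,.001,.059]),.0158,.059)
E
```

```text
time: 31.48
position: [0.4563, 0.1456, 0.2378]
tool_rot: [0.988, 0.153, 0.034, 0.005]
ft_force: [0.4, -0.4, -3.7]
grip_width: 0.0193
grip_force: 50.0
time: 32.72
position: [0.4418, -0.0681, 0.255]
tool_rot: [0.947, -0.228, 0.222, 0.053]
ft_force: [1.1, 0.6, -1.5]
grip_width: 0.0192
grip_force: 50.0
hook52 in tool mm [ 59.5   1.3 170.2] dir [ 2.9e-03  2.0e-04 -1.0e+00] f tool [-0.  -1.   1.7] m tool [-0.08 -0.56 -0.04]
guess px [258.3 133.7] 33.1 fit [255.2 131.8] 34.0 30 0.51 tool [ 0.0603 -0.0025  0.059 ]
guess px [262.4 133.7] 31.7 fit [258.  133.7] 30.9 37 0.27 tool [ 0.0594 -0.0011  0.059 ]
```

Run:
```python
from h import *
im=cv2.imread("pics/raw_w10.png")[75:195,178:338]
cv2.imwrite("pics/w10c.png",cv2.resize(im,None,fx=5,fy=5,interpolation=cv2.INTER_CUBIC))
```

```text
(no output)
```

View pics/w10c.png

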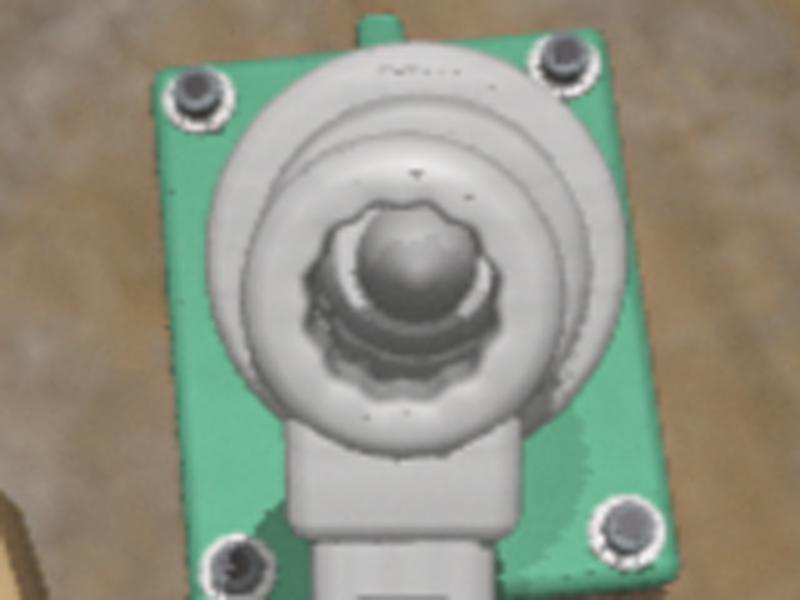

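The picture shows the small ring at x 241–564, y 133–456 (raw centre 258.5, 133.9). The hook's nose is at x 357–478, slightly up and right of the bore centre. The large and medium rings are seated below it.

Run:
```python
from h import *
i=pickle.load(open("pics/w10.pkl","rb"));T=tcp()
C=np.linalg.inv(T)@np.array(i["pose"]);o=C[:3,3]
def tl(u,v,z):
    w=C[:3,:3]@np.linalg.inv(i["intrinsics"])@[u,v,1];return (o+w*(z-o[2])/w[2]).round(4)
print("ring",tl(258.5,133.9,.059),"bore",tl(401/5+178,298/5+75,.059))
p=(proj(c52+dm*.061,i)-[178,75])*5;w=8/1000*303.1/np.linalg.norm(np.array(i["pose"])[:3,3]-c52-dm*.061)*5
print("pred nose rim centre",p,"l,r",p[0]-w,p[0]+w)
```

```text
ring [ 0.0593 -0.0009  0.059 ] bore [ 0.0589 -0.0011  0.059 ]
pred nose rim centre [419.43124657 260.9298452 ] l,r 359.16368908110746 479.69880405840195
```

```bash
python3 -m crank '[[0.05,0.24,0.2,0,0,0,1],[0,0,1,0,0,0,1],[0,0,1,0,0,0,1],[0,0,0.5,0,0,0,1],[0,0,0,0,0,0,1]]' >/dev/null
python3 -m crank '[[0,0,0,0,0,0,1],[0,0,0,0,0,0,1]]' 
python3 -c "from h import *;st()"
```

```text
time: 33.65
position: [0.4514, -0.0764, 0.2313]
tool_rot: [0.946, -0.228, 0.223, 0.053]
ft_force: [0.4, -0.4, -1.9]
grip_width: 0.0193
grip_force: 50.0
hook52 in tool mm [ 58.9  -1.9 143.5] dir [ 3.6e-03  8.0e-04 -1.0e+00] f tool [-0.4  0.2  1.9] m tool [ 0.02 -0.57 -0.04]
```

```bash
python3 -m crank '[[0,-0.08,0.2,0,0,0,1],[0,0,0.2,0,0,0,1],[0,0,0,0,0,0,1]]' |grep time
python3 -c "from h import *;st()"
python3 -m crank '[[0,0,0.15,0,0,0,1],[0,0,0.1,0,0,0,1],[0,0,0,0,0,0,1]]' |grep time
python3 -c "from h import *;st()"
```

```text
time: 34.02
hook52 in tool mm [ 59.1  -1.2 139.1] dir [ 2.8e-03  8.0e-04 -1.0e+00] f tool [-0.5  0.3  2.7] m tool [-0.05 -0.56 -0.09]
time: 34.4
hook52 in tool mm [ 59.4  -1.2 136.6] dir [ 2.5e-03  9.0e-04 -1.0e+00] f tool [-1.1  0.2  1.3] m tool [-0.07 -0.64  0.01]
```

```bash
python3 -m crank '[[0.02,0,0.1,0,0,0,1],[0,0,0.1,0,0,0,1],[0,0,0,0,0,0,1]]' |grep time
python3 -c "from h import *;st()"
python3 -m crank '[[0,0,0.1,0,0,0,1],[0,0,0.1,0,0,0,1],[0,0,0,0,0,0,1]]' |grep time
python3 -c "from h import *;st()"
```

```text
time: 34.78
hook52 in tool mm [ 59.3  -1.2 134.6] dir [ 0.0022  0.001  -1.    ] f tool [-1.7 -0.2  1.3] m tool [-0.09 -0.77 -0.04]
time: 35.15
hook52 in tool mm [ 59.2  -1.2 132.6] dir [ 2.4e-03  9.0e-04 -1.0e+00] f tool [-1.9 -0.1  1.4] m tool [-0.1  -0.85  0.03]
```

```bash
python3 -m crank '[[-0.04,0,0.15,0,0,0,1],[0,0,0.15,0,0,0,1],[0,0,0,0,0,0,1]]' |grep time
python3 -c "from h import *;st()"
python3 -m crank '[[-0.02,0,0.15,0,0,0,1],[0,0,0.15,0,0,0,1],[0,0,0,0,0,0,1]]' |grep time
python3 -c "from h import *;st()"
```

```text
time: 35.52
hook52 in tool mm [ 59.3  -1.2 129.6] dir [ 3.e-03  8.e-04 -1.e+00] f tool [-2.2  0.1  1.5] m tool [-0.07 -0.75 -0.04]
time: 35.9
hook52 in tool mm [ 59.4  -1.2 126.6] dir [ 3.1e-03  8.0e-04 -1.0e+00] f tool [-2.5 -0.3  1.7] m tool [-0.15 -0.72  0.03]
```

```bash
python3 -m crank '[[-0.03,0,0.15,0,0,0,1],[0,0,0.15,0,0,0,1],[0,0,0,0,0,0,1]]' |grep time
python3 -c "from h import *;st()"
python3 -m crank '[[-0.02,0,0.1,0,0,0,1],[0,0,0.08,0,0,0,1],[0,0,0,0,0,0,1]]' |grep time
python3 -c "from h import *;st()"
python3 -m crank '[[0,0,0.08,0,0,0,1],[0,0,0,0,0,0,1]]' |grep time
python3 -c "from h import *;st()"
```

```text
time: 36.28
hook52 in tool mm [ 59.6  -1.2 123.6] dir [ 3.3e-03  8.0e-04 -1.0e+00] f tool [-0.9  0.8  2.8] m tool [-0.07 -0.68  0.01]
time: 36.65
hook52 in tool mm [ 59.7  -1.1 121.9] dir [ 3.5e-03  7.0e-04 -1.0e+00] f tool [-1.   0.5  1.7] m tool [-0.09 -0.63 -0.  ]
time: 36.9
hook52 in tool mm [ 59.8  -1.1 121.2] dir [ 3.5e-03  7.0e-04 -1.0e+00] f tool [-2. -0.  0.] m tool [-0.08 -0.54 -0.1 ]
```

```bash
python3 -m crank '[[0,0,0.08,0,0,0,1],[0,0,0,0,0,0,1]]' |grep time
python3 -c "from h import *;st()"
python3 -m crank '[[0,0,0.08,0,0,0,1],[0,0,0,0,0,0,1]]' |grep time
python3 -c "from h import *;st()"
python3 -m crank '[[0,0,0.06,0,0,0,1],[0,0,0,0,0,0,1]]' |grep time
python3 -c "from h import *;st()"
```

```text
time: 37.15
hook52 in tool mm [ 59.9  -1.1 120.5] dir [ 3.4e-03  7.0e-04 -1.0e+00] f tool [-1.3  0.1 -2.4] m tool [-0.09 -0.45 -0.04]
time: 37.4
hook52 in tool mm [ 60.   -1.1 119.7] dir [ 3.3e-03  7.0e-04 -1.0e+00] f tool [-1.7  0.6 -4.3] m tool [-0.06 -0.37 -0.05]
time: 37.65
hook52 in tool mm [ 60.1  -1.2 119.1] dir [ 3.2e-03  8.0e-04 -1.0e+00] f tool [-1.1  0.1 -6.2] m tool [-0.09 -0.35 -0.08]
```

```bash
python3 -m crank '[[0,0,0.02,0,0,0,1],[0,0,-0.03,0,0,0,0.7],[0,0,0,0,0,0,0.3],[0,0,0,0,0,0,0.3],[0,0,0,0,0,0,0.3]]' 10
python3 -m crank '[[0,0,-1,0,0,0,0.3],[0,0,-2,0,0,0,0.3],[0,0,-3,0,0,0,0.3],[0,0,-3,0,0,0,0.3],[0,0,0,0,0,0,0.3]]'
python3 -m crank '[[0,0,0,0,0,0,0.3],[0,0,0,0,0,0,0.3],[0,0,0,0,0,0,0.3]]' |grep time
python3 - <<'E'
from h import *
i=snap("wrist","w11");st()
for n,s,r in(("L",53+18,.0335),("M",77+16,.0245),("S",98.5+14,.0165)):
    p=c52+dm*(s-52)/1000;q=proj(p,i);e=(r-.0007)*303.1/((np.linalg.inv(np.array(i["pose"]))@np.append(p,1))[2])
    c,rad,k,er=radial("pics/raw_w11.png",q,e,.88,1.08);print(n,"pred",q.round(1),e.round(1),"fit",c.round(1),round(float(rad),1),k,er.round(2))
E
```

```text
time: 38.28
position: [0.4608, -0.0803, 0.209]
tool_rot: [0.946, -0.228, 0.223, 0.053]
ft_force: [-1.3, -0.7, -0.5]
grip_width: 0.0485
grip_force: 0.0
time: 38.9
position: [0.425, -0.0619, 0.2913]
tool_rot: [0.946, -0.228, 0.225, 0.053]
ft_force: [-0.6, -0.8, 0.4]
grip_width: 0.0606
grip_force: 0.0
time: 39.28
hook52 in tool mm [ 60.7  -1.3 208.3] dir [ 0.0013  0.0011 -1.    ] f tool [ 0.1  0.1 -0.2] m tool [-0.03 -0.4  -0.05]
L pred [258.  120.9] 36.3 fit [257.8 121.5] 35.6 84 0.27
M pred [258.  121.8] 28.6 fit [258.3 124.8] 27.7 40 0.29
S pred [258.  122.8] 20.5 fit [258.4 127.4] 19.5 49 0.21
```

Run:
```python
from h import *
g=cv2.cvtColor(cv2.imread("pics/raw_w11.png"),cv2.COLOR_BGR2GRAY).astype(int)
for v in(115,123,128):print(v,g[v,215:302].tolist())
print("col",g[78:165,258].tolist())
i=pickle.load(open("pics/w11.pkl","rb"));W=np.linalg.inv(np.array(i["pose"]))
# predicted extents, rings tilted by t deg (handle down) about seat
x=-xt;y=np.cross(dm,x)
for n,s,r,h in(("L",53,.0328,.018),("M",77,.0238,.016),("S",98.5,.0158,.014)):
  for t in(0,6):
    tt=np.radians(t);ax=np.cos(tt)*x-np.sin(tt)*dm;az=np.cos(tt)*dm+np.sin(tt)*x
    c=c52+dm*(s-52)/1000+(dm*(r*np.sin(tt)) if 0 else 0)+az*h
    q=np.array([proj(c+r*(ax*np.cos(f)+y*np.sin(f)),i) for f in np.linspace(0,6.28,90)]);print(n,t,"x",q[:,0].min().round(1),q[:,0].max().round(1),"y",q[:,1].min().round(1),q[:,1].max().round(1))
```

```text
115 [150, 151, 149, 151, 147, 147, 146, 139, 166, 180, 185, 186, 185, 184, 184, 178, 163, 157, 172, 177, 181, 181, 179, 178, 177, 166, 146, 149, 165, 178, 183, 183, 182, 181, 183, 183, 179, 174, 169, 168, 171, 173, 177, 174, 173, 171, 166, 165, 171, 175, 180, 181, 182, 184, 186, 185, 186, 186, 181, 170, 151, 149, 171, 174, 176, 178, 180, 179, 176, 167, 158, 172, 185, 187, 186, 187, 185, 176, 161, 140, 147, 134, 119, 110, 129, 127, 126]
123 [146, 152, 152, 151, 149, 145, 132, 158, 173, 182, 183, 183, 183, 177, 155, 138, 154, 164, 171, 170, 170, 168, 158, 129, 152, 167, 170, 173, 172, 169, 168, 165, 153, 108, 105, 117, 127, 136, 148, 159, 173, 184, 193, 188, 177, 166, 152, 142, 135, 127, 117, 108, 101, 101, 127, 161, 162, 166, 169, 173, 176, 174, 170, 158, 151, 169, 171, 171, 171, 171, 162, 152, 149, 182, 186, 185, 185, 182, 170, 153, 141, 147, 134, 123, 118, 133, 132]
128 [144, 152, 153, 154, 154, 152, 148, 138, 162, 178, 182, 183, 183, 178, 154, 133, 152, 166, 172, 170, 173, 168, 146, 126, 148, 160, 167, 169, 169, 169, 159, 113, 97, 101, 81, 79, 83, 83, 81, 84, 86, 87, 89, 86, 87, 85, 85, 87, 80, 79, 82, 95, 110, 110, 101, 87, 118, 160, 170, 170, 170, 169, 160, 151, 137, 146, 171, 172, 172, 170, 158, 142, 143, 183, 186, 185, 183, 174, 153, 137, 153, 153, 146, 130, 123, 120, 132]
col [124, 123, 124, 125, 126, 125, 124, 139, 184, 206, 203, 202, 201, 198, 199, 195, 191, 171, 172, 185, 201, 199, 194, 189, 182, 185, 184, 175, 169, 179, 183, 194, 201, 195, 190, 185, 173, 174, 181, 186, 190, 194, 194, 191, 193, 188, 173, 153, 129, 105, 86, 81, 78, 77, 74, 88, 111, 111, 89, 89, 104, 104, 111, 131, 139, 138, 165, 163, 151, 136, 99, 114, 144, 166, 165, 163, 161, 160, 161, 134, 117, 156, 160, 168, 168, 167, 168]
L 0 x 221.7 294.4 y 82.4 156.9
L 6 x 221.8 294.3 y 84.6 158.2
M 0 x 229.5 286.6 y 91.8 150.4
M 6 x 229.5 286.6 y 94.0 151.8
S 0 x 237.6 278.5 y 101.5 143.4
S 6 x 237.6 278.5 y 103.6 144.9
```

```bash
python3 -c "
from rig import ticket
print(ticket.hand_in())"
```

```text
the job is handed in; nothing more can be done
None
```

I hung all three spanners on the hook in order (large, medium, small), easing each one down by feel to about 8–10 N at its shoulder before letting go. I then handed the job in at about 39 s. After release, image measurements showed all three rings sitting on their lands with the medium and small tilted slightly to the handle side, but my picture views were used up, so I did not look at the final state by eye.

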